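Gauge the jaw opening of a reassembled quick-release vice

ROBOT

A 6-joint arm with a two-finger parallel gripper is mounted at the origin on the work surface. World frame = base frame: x ahead of the robot, y to its left, z up, the work surface at z = 0. Lengths are in m, angles in degrees, forces in N, time in s.
With the tool pointing down it reaches from about 0.3 to 0.875 m from the base axis. Payload 4.2 kg.
Tool frame: the origin (TCP) lies on the centre line of the jaws, within the pads' length; the fingertips stand 11 mm ahead of it and the grasp point (between the pads) lies 8 mm behind it (bot.finger_overhang is the distance from the TCP to the fingertips, in m); z points along the fingers, y is the direction in which the jaws open and shut (so a half turn about z gives the same grasp; the last joint's range is limited). The gripper opens to 85 mm and grips with 20 to 120 N. Pads are 22 mm wide; open, the fingers measure 114 mm over their backs; the gripper's body (76 mm by 85 mm) begins 54 mm behind the grasp point. The pads swing forward as they close: fully open they stand 13 mm farther back than shut.
Start: joints at [63.484, 18.312, 89.639, -0, 72.044, -1.146], TCP at [0.246, 0.52, 0.213] pointing down, gripper open.
Joint ranges: [-177.97, 177.97], [-48.28, 115.42], [12.27, 149.76], [-77.06, 257.06], [2.81, 150.46], [-146.56, 146.56]. Speed limits (degrees/s): [147.25, 147.25, 180, 180, 180, 180].

INTERFACE

Orientations are given as a 3x3 rotation matrix whose columns are the frame's x, y, z axes.
In Python, from cell import sense, viewer, ticket, bot gives the robot as it stands. The module is installed in compiled form; this text tells all that it offers.
- The arm moves only by the tool arm_command, never from a script. Its argument "commands" is a list of rows, each a list of 3 entries, a list of its own where there are three numbers: the shift along the tool's x, y, z in m, then the turn, a rotation vector about the tool's x, y, z in degrees, then the opening, from -1 (shut) to 1 (fully open). A call has 1 to 5 rows; each row shifts and turns the commanded pose from where the row before left it, along the tool's axes as they then stand; what a row does not reach is not made up. A row lasts 1/10 s, in which the tool goes at most 50 mm and 8.59 degrees, less where a joint would pass 70% of its speed; a pose out of reach is approached as far as the arm can. A call is refused whole if a number of a shift passes 0.05 or a number of a turn 8.59, either way. A call with a gripper value outside its range is refused whole. The fingers move at their own pace and stop on an object; the grip force is fixed at half the most. Time passes only in rows, so rows that do not move let the fingers close. It gives the time, the measured TCP pose, the force and the opening at its end, in the units of the state.
- sense(): the state, without advancing time (a new reading comes with each control period).
- viewer.capture(name): name is "side" or "top" or "wrist"; returns a dict with "img" (420x560x3 uint8, red, green, blue), "camera_matrix" (3x3 intrinsics, pixels), "k1" (the pictures are not rectified: a ray, as slopes to the right and down, at radius r is drawn at 1 + k1 r^2 times it, then the intrinsics apply), "extrinsics" (4x4, takes a point from camera to world coordinates). Camera axes: x right, y down, z forward; pixel columns grow to the right and rows downward; lengths in m; the calibration is good to about 2 mm. A picture is of the moment at which its call begins. There is no depth.
- ticket.job_done(): hands the job in, once; it reports no verdict.
The state is a dict: "time_s": time; "joint_positions": joint angles; "joint_vel": joint speeds; "effort": joint torques, N m; "ee_pos": TCP position; "tool_rot": TCP orientation; "ft_force": force on the tool from outside, world axes, zero at the start; "moment": the same for the moment, N m; "grip_width": opening from 0.0 (shut) to 1.0 (fully open).
Only numpy, scipy, OpenCV 4.12 (cv2) and the standard library are available. Lean on these libraries where they do the work, as an engineer would, in place of code of your own. Each camera call takes 0.05 s, during which the arm holds its last target.

TASK

The vice has just been greased and put back together: first raise the small release lever on its head fully up, which draws the moving jaw plate back. Then take the taper gauge out of its wooden stand and slide its blade, upright and gently, down between the two jaw plates until it drags snugly against both, without jamming it. Finish holding the gauge by its handle at that depth so that it can be read, with the lever still up; leave the jar, the spray can and the steel collar alone.

Things in the scene. Friction and masses are not known exactly. Their poses are not given: they have to be found in the camera images.
- vice: Red bench vice bolted down, on a 200 x 190 mm dark base; origin at the centre of the base's underside on the bench, x along the length of the jaw slot, y across the slot (from the fixed plate at -y to the moving plate at +y, which has the lever's head behind it), z up. Red heads are 98 mm high, 90 mm long in x; the fixed head spans y -71 to -21 mm, the lever's head y 23 to 78 mm.
- mouth (a point): Middle of the jaw slot's mouth at the plates' top, 108 mm above the bench, axes as the vice. With the lever up the slot's middle is within 0.5 mm of it in y. Plates are 70 mm long in x; the top 8 mm flare out 5 mm each as a lead-in, below they are parallel; slot open to 71 mm under the mouth. It is 4 to 6 mm wide with the lever up (varies), 4 mm less, too narrow for the blade, with it down.
- moving_plate: Steel jaw plate on the +y side of the slot, drawn back 4 mm towards +y as the lever is raised (linked to it; it does not move otherwise). Origin as the vice's, plus that movement; inner face at y = -1.5 mm in this frame.
- fixed_plate: Steel jaw plate on the -y side of the slot, rigid. Its origin lies on the vice's, shifted in y by -1 to +1 mm by its setting; inner face at y = -2.5 mm in this frame. So the slot's width with the lever up is 5 mm minus that shift.
- lever (a joint): Release lever, rad: 0 is lying level pointing to the vice's -x, grows as the knob is raised, 1.2 is fully up against its stop (nearly upright). Starts between 0 and 0.25. Stiff: it stays where it is left and takes about 2 N at the knob to move. Its pivot runs along the vice's y at (-55, 48, 85) mm in the vice's frame.
- lever_knob (a point): Centre of the lever's black knob, a cylinder 18 mm in diameter and 22 mm long along the vice's y, 62 mm from the pivot. Can be pinched from above across its flat ends (along the vice's y) and turns in the fingers as it swings up. Free all round for 30 mm.
- gauge: The taper gauge, 120 g: steel blade with a black handle. Origin at the blade's tip, z up the blade, x across its width, y through its thickness.
- gauge_grip (a point): Centre of the gauge's black handle, a block 26 mm (x) by 18 mm (y) by 44 mm (z), 88 mm above the blade's tip. Grip it from above across y (18 mm). In the stand it is 100 mm above the bench and 22 mm of handle is below it.
- gauge_tip (a point): Lower end of the gauge's blade. The blade is 18 mm wide (x), 66 mm long, 2 mm thick (y) at the tip and 8 mm thick where it meets the handle, tapering evenly: it becomes snug in the slot with its tip 22 to 44 mm below the lead-in, that is 30 to 52 mm below the mouth.
- stand: Fixed wooden block 90 (x) x 60 (y) x 78 mm high that holds the gauge upright in a 22 x 13 mm slot, the handle resting on its top; origin at the centre of the underside, gauge's slot at the centre, same yaw as the gauge. Two 8 mm punches stick up 12 mm at its +x end. The stand and the vice may change sides.
- jar: White jar with lid, 84 mm across, 85 mm high, bystander; origin at its underside.
- spray_can: Aluminium spray can, 64 mm across, 157 mm high, bystander; origin at its underside.
- collar: Dark steel collar, 60 mm across, 18 mm high, lying flat beyond the work, bystander; origin at its underside.
Things that resemble listed ones, but are neither listed nor needed, are in the scene too. There is more than one size of the gauge; the job needs the largest.

How it is judged (in metres and radians):
On the way, in this order (a step that is already met when the one before it is completed fails the run):
1. the release lever is raised (above 1.05 rad) (value of joint lever above 1.05 rad), for 0.2 s.
2. the gauge is lifted clear of its stand (height (world z) of gauge_tip above 0.08 m and contact force between the fingers and gauge above 1 N), for 0.1 s.
At the end, for the whole second after the job is handed in: Fingers hold the gauge (over 2 N), still, upright within 0.12 rad, tip 20 to 70 mm below the mouth and within 14 mm of the slot's middle lengthwise; the blade presses each jaw plate with over 1 N; the lever is still up (above 1.0 rad) (value of joint lever above 1 rad and x of gauge_tip in the frame of vice between -0.014 and 0.014 m and z of gauge_tip in the frame of vice between 0.038 and 0.088 m and y of gauge_tip in the frame of vice between -0.006 and 0.006 m and angle between gauge_grip's own z axis and vertical below 0.12 rad and contact force between gauge and moving_plate above 1 N and contact force between gauge and fixed_plate above 1 N and contact force between the fingers and gauge above 2 N and linear speed of gauge below 0.01 m/s); the arm keeps its last pose, push and grip.
It fails at once if the gauge is jammed: over 60 N on a jaw plate (contact force between gauge and moving_plate above 60 N or contact force between gauge and fixed_plate above 60 N).
It fails at once if a bystander is moved by over 20 mm (distance of any of jar, spray_can, collar from where it was at the start of the episode above 0.02 m).
It also fails if it takes over 72 s, if anything falls off the work surface, if the arm or the gripper's body presses on something with over 40 N, if the wrist force passes 120 N, or if a joint passes its speed limit or range.

## Working session

There is one attempt and no reset: what is moved stays moved. The work goes in short steps, Python scripts to look and compute and a tool call to move; the robot and the scene stay as the last step left them, time stands still between calls to the robot, and variables do not carry over. Pictures are saved under pics/ and viewed, and the job is handed in when it is done.

Besides the shell and the picture viewer there is one more tool, called after ">>>" as name(argument=value, ...), one argument or row to a line, values as JSON. arm_command: Moves the arm, as the interface text tells. Its arguments: {"type":"object","properties":{"commands":{"type":"array","items":{"type":"array"}}},"required":["commands"]}

```bash
mkdir -p pics; python3 - <<'E'
from cell import sense, viewer, ticket, bot
import cv2,pickle
s=sense();print(s)
d={}
for n in("side","top","wrist"):
    c=viewer.capture(n);d[n]=c
    cv2.imwrite(f"pics/{n}0.png",c["img"][:,:,::-1])
    print(n,c["camera_matrix"],c["k1"],c["extrinsics"])
pickle.dump(d,open("c0.pkl","wb"))
E
```

```text
{'time_s': 0.0, 'joint_positions': array([ 6.34855269e+01,  1.83504229e+01,  8.97059428e+01,  6.91727355e-04,
        7.20436551e+01, -1.14489586e+00]), 'joint_vel': array([-0.03992616, -0.06211299, -0.08299042, -0.01499725, -0.04839722,
       -0.04223879]), 'effort': array([-2.24886004e-03, -4.15525639e+01, -2.34158349e+01, -1.88208146e-04,
        8.22012807e-03,  4.77585374e-06]), 'ee_pos': array([0.24612302, 0.51910324, 0.21199763]), 'tool_rot': array([[-9.03561303e-01,  4.28458106e-01, -7.89595125e-04],
       [ 4.28458831e-01,  9.03559963e-01, -1.55695513e-03],
       [ 4.63564965e-05, -1.74511341e-03, -9.99998476e-01]]), 'ft_force': array([ 0.49032015, -0.02337602,  0.84202936]), 'moment': array([ 0.00340532,  0.02543409, -0.00511068]), 'grip_width': 0.9954346038232555}
side [[390.71339212   0.         276.39985965]
 [  0.         390.71339212 206.92113575]
 [  0.           0.           1.        ]] 0.002625987451845797 [[ 0.98716196 -0.12173096  0.10340618  0.51030672]
 [-0.15965146 -0.77132326  0.61609402 -0.65677337]
 [ 0.00476188 -0.62469353 -0.78085551  0.92583626]
 [ 0.          0.          0.          1.        ]]
top [[516.44032009   0.         285.22025448]
 [  0.         516.44032009 208.29579255]
 [  0.           0.           1.        ]] 0.06625509085125626 [[ 0.00248608 -0.99437531  0.10588468  0.51936982]
 [-0.99997382 -0.00175256  0.00702005 -0.0028063 ]
 [-0.00679499 -0.10589936 -0.99435364  1.26003945]
 [ 0.          0.          0.          1.        ]]
wrist [[326.40272885   0.         282.24120949]
 [  0.         326.40272885 209.8089638 ]
 [  0.           0.           1.        ]] 0.004955912842060397 [[ 0.42955874  0.86007201  0.27523706  0.17627682]
 [ 0.90303824 -0.4087467  -0.13209113  0.55148823]
 [-0.00110565  0.30529049 -0.95225863  0.37268007]
 [ 0.          0.          0.          1.        ]]
```

View pics/side0.png

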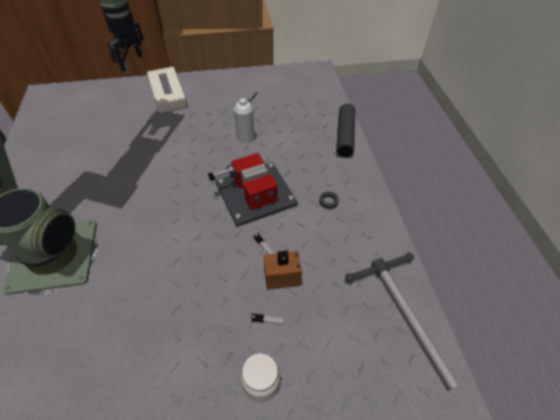

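View pics/top0.png

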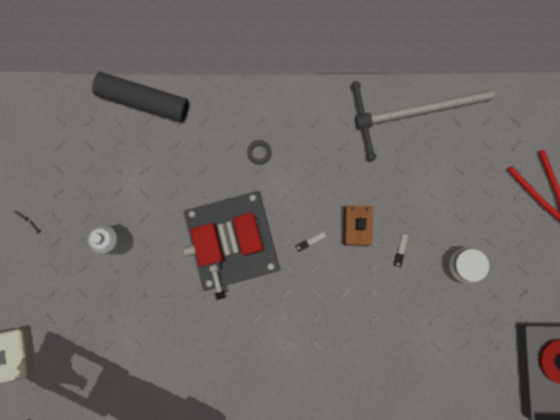

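View pics/wrist0.png

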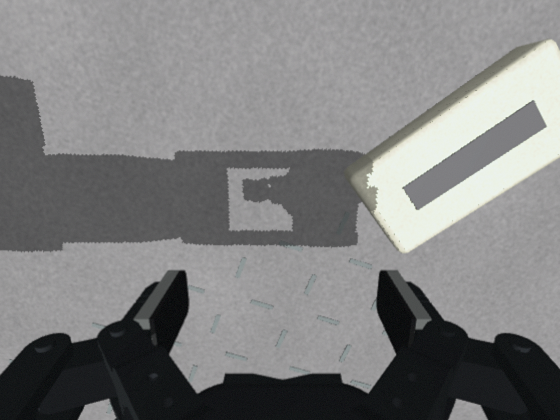

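The top view shows the vice near (232,240) with its knob near (219,294), and the stand near (360,225) with its gauge upright. Loose look-alike gauges lie at (310,242) and (401,250). The grey cylinder end at (190,250) could also be confused with the knob. I'll zoom in to check.

```bash
cat > h.py <<'E'
import numpy as np,cv2,pickle
def proj(c,P):
    P=np.atleast_2d(P);E=np.linalg.inv(c["extrinsics"]);q=P@E[:3,:3].T+E[:3,3]
    s=q[:,:2]/q[:,2:];r2=(s**2).sum(1,keepdims=True);s=s*(1+c["k1"]*r2)
    K=c["camera_matrix"];return s*[K[0,0],K[1,1]]+[K[0,2],K[1,2]]
def ray(c,uv):
    K=c["camera_matrix"];d=(np.atleast_2d(uv)-[K[0,2],K[1,2]])/[K[0,0],K[1,1]];s=d.copy()
    for _ in range(20): s=d/(1+c["k1"]*(s**2).sum(1,keepdims=True))
    v=np.c_[s,np.ones(len(s))]@c["extrinsics"][:3,:3].T
    return c["extrinsics"][:3,3],v
def atz(c,uv,z):
    o,v=ray(c,uv);return o+v*((z-o[2])/v[:,2:])
def crop(img,x0,y0,w,h,f,name):
    im=cv2.resize(img[y0:y0+h,x0:x0+w],None,fx=f,fy=f,interpolation=cv2.INTER_CUBIC)
    for x in range((x0+9)//10*10,x0+w,10): cv2.line(im,((x-x0)*f,0),((x-x0)*f,5 if x%50 else 15),(255,255,0),1)
    for y in range((y0+9)//10*10,y0+h,10): cv2.line(im,(0,(y-y0)*f),(5 if y%50 else 15,(y-y0)*f),(255,255,0),1)
    cv2.imwrite(name,im[:,:,::-1])
E
python3 - <<'E'
from h import *
d=pickle.load(open("c0.pkl","rb"))
crop(d["top"]["img"],175,185,115,120,5,"pics/vice_t.png")
crop(d["top"]["img"],290,190,125,90,6,"pics/stand_t.png")
crop(d["side"]["img"],200,145,110,150,4,"pics/vs.png")
E
```

```text
(no output)
```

View pics/vice_t.png

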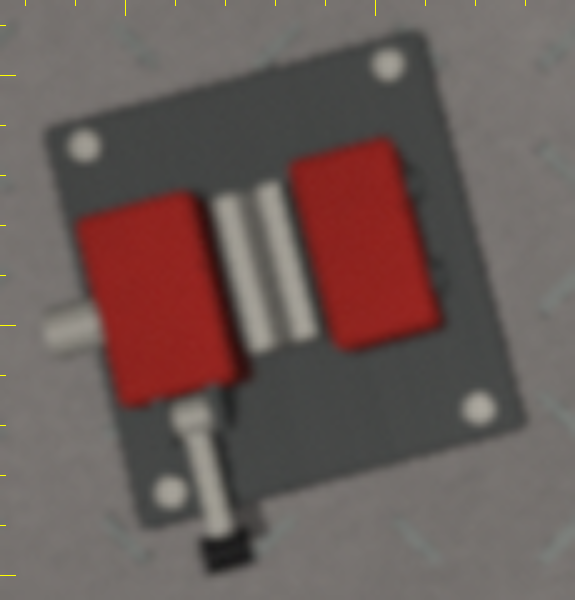

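View pics/stand_t.png

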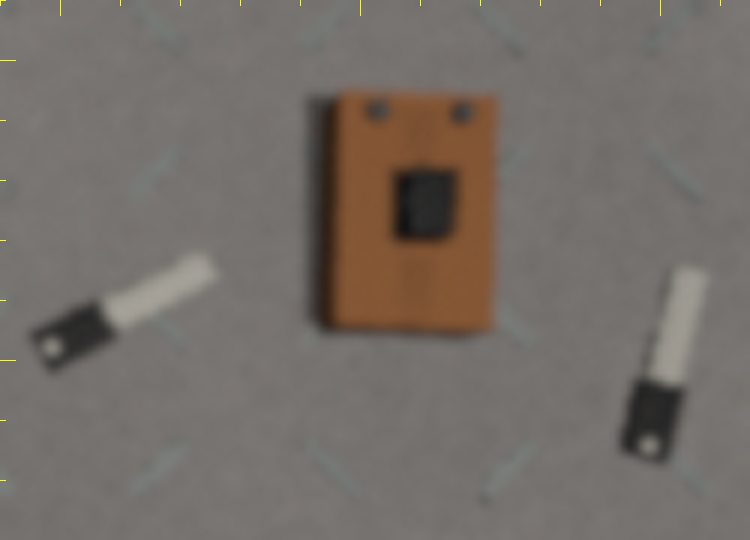

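View pics/vs.png

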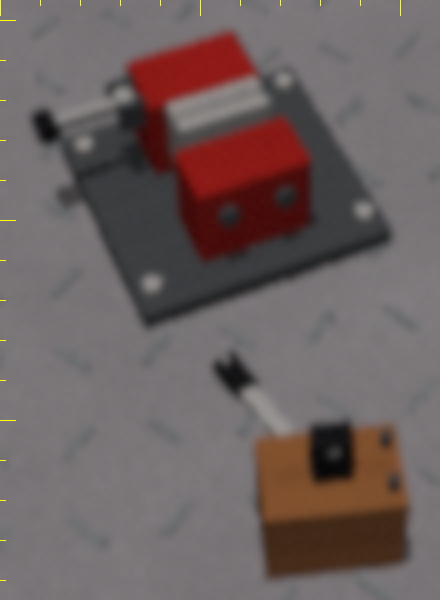

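```bash
cat > fit0.py <<'E'
from h import *
from scipy.optimize import least_squares
d=pickle.load(open("c0.pkl","rb"));c=d["top"]
px=lambda L,f,o:np.array(L,float)/f+np.array(o)-0.5+0.5/f
V=px([(290,160),(392,138),(443,325),(345,350),(77,218),(190,190),(247,378),(122,407)],5,(175,185))
h=.098;M=np.array([(45,-21,h*1e3),(45,-71,h*1e3),(-45,-71,98),(-45,-21,98),(45,78,98),(45,23,98),(-45,23,98),(-45,78,98)])/1e3
Bp=px([(45,130),(422,31),(528,425),(143,528)],5,(175,185))
Bm=np.array([(100,95,10),(100,-95,10),(-100,-95,10),(-100,95,10)])/1e3
def T(p,M):
    C,S=np.cos(p[2]),np.sin(p[2]);return np.c_[p[0]+C*M[:,0]-S*M[:,1],p[1]+S*M[:,0]+C*M[:,1],M[:,2]]
def fit(M,uv,p0):
    r=least_squares(lambda p:(proj(c,T(p,M))-uv).ravel(),p0,loss='soft_l1');return r.x,r.fun.reshape(-1,2)
for m,u in((M,V),(Bm,Bp),(np.r_[M,Bm],np.r_[V,Bp])):
    p,r=fit(m,u,[.5,.1,.2]);print("vice",p[:2].round(4),np.degrees(p[2]).round(2),abs(r).max().round(2))
kn=px([(228,552)],5,(175,185));P=atz(c,kn,.09)[0];print("knob img",P, "in vice:",T([0,0,-p[2]],(P-[p[0],p[1],0])[None]))
S=px([(340,93),(498,96),(494,330),(333,330)],6,(290,190));Sm=np.array([(45,30,78),(45,-30,78),(-45,-30,78),(-45,30,78)])/1e3
q,r=fit(Sm,S,[.5,-.1,0]);print("stand",q,np.degrees(q[2]),abs(r).max())
print("grip top",atz(c,px([(432,205)],6,(290,190)),.122))
E
python3 fit0.py
```

```text
vice [0.5749 0.1334] 15.26 1.3
vice [0.5754 0.1356] 15.12 0.56
vice [0.5751 0.1342] 15.16 1.69
knob img [0.44891908 0.15022485 0.09      ] in vice: [[-0.11759386  0.04846268  0.09      ]]
stand [ 0.60738543 -0.16327807 -0.02743515] -1.571918569584314 0.4181466622514165
grip top [[ 0.60660464 -0.1631323   0.122     ]]
```

```bash
cat >> h.py <<'E'
def tri(cu):
    A=np.zeros((3,3));b=np.zeros(3)
    for c,uv in cu:
        o,v=ray(c,uv);v=v[0]/np.linalg.norm(v[0]);Q=np.eye(3)-np.outer(v,v);A+=Q;b+=Q@o
    P=np.linalg.solve(A,b);return P,[ (proj(c,P)[0]-uv).round(2) for c,uv in cu]
def delta(s,pos,yang):
    """shift in tool axes & rotation vector deg from state s to pos, tool down with tool y at yang deg"""
    from scipy.spatial.transform import Rotation as R
    a=np.radians(yang);y=np.array([np.cos(a),np.sin(a),0]);z=np.array([0,0,-1.]);G=np.c_[np.cross(y,z),y,z]
    T=s["tool_rot"];return (T.T@(np.array(pos)-s["ee_pos"])).round(4),np.degrees(R.from_matrix(T.T@G).as_rotvec()).round(2),G
E
python3 - <<'E'
from h import *
from cell import sense
d=pickle.load(open("c0.pkl","rb"))
k=tri([(d["top"],np.array([228,552])/5+[175-.4,185-.4]),(d["side"],np.array([45,127])/4+[200-.4,145-.4])]);print(k)
p=np.array([.5751,.1342]);a=np.radians(15.16);Rv=np.array([[np.cos(a),-np.sin(a)],[np.sin(a),np.cos(a)]])
print(Rv.T@(k[0][:2]-p))
kw=p+Rv@[-.116,.048];print(kw)
s=sense();print(delta(s,[*kw,.18],105.16))
print(np.linalg.norm(kw))
E
```

```text
(array([0.44918673, 0.1509948 , 0.08414353]), [array([ 0.  , -0.28]), array([-0.21,  0.02])])
[-0.1171393   0.04913859]
[0.45058414 0.15019378]
(array([-0.3428, -0.2458,  0.0325]), array([-8.000e-02, -3.000e-02, -4.053e+01]), array([[-0.9651993 , -0.26151541,  0.        ],
       [-0.26151541,  0.9651993 ,  0.        ],
       [-0.        ,  0.        , -1.        ]]))
0.47495709271529246
```

>>> arm_command(
  commands=[
    [[-0.034, -0.0246, 0], [0, 0, 0], 0.2],
    [[-0.034, -0.0246, 0], [0, 0, 0], 0.2],
    [[-0.034, -0.0246, 0], [0, 0, 0], 0.2],
    [[-0.034, -0.0246, 0], [0, 0, 0], 0.2],
    [[-0.034, -0.0246, 0], [0, 0, 0], 0.2],
  ],
)

```text
time_s: 0.65
ee_pos: [0.3476, 0.334, 0.2126]
tool_rot: [[-0.904, 0.428, -0.0], [0.428, 0.904, -0.0], [0.0, -0.0, -1.0]]
ft_force: [0.9, 0.4, 1.4]
grip_width: 0.6
```

>>> arm_command(
  commands=[
    [[-0.034, -0.0246, 0], [0, 0, 0], 0.2],
    [[-0.034, -0.0246, 0], [0, 0, 0], 0.2],
    [[-0.034, -0.0246, 0], [0, 0, 0], 0.2],
    [[-0.034, -0.0246, 0], [0, 0, 0], 0.2],
    [[-0.034, -0.0246, 0], [0, 0, 0], 0.2],
  ],
)

```text
time_s: 1.15
ee_pos: [0.4486, 0.1499, 0.2127]
tool_rot: [[-0.904, 0.428, -0.0], [0.428, 0.904, 0.0], [0.0, 0.0, -1.0]]
ft_force: [0.9, 1.1, -0.5]
grip_width: 0.602
```

>>> arm_command(
  commands=[
    [[0, 0, 0], [0, 0, -8.1], 0.2],
    [[0, 0, 0], [0, 0, -8.1], 0.2],
    [[0, 0, 0], [0, 0, -8.1], 0.2],
    [[0, 0, 0], [0, 0, -8.1], 0.2],
    [[0, 0, 0], [0, 0, -8.1], 0.2],
  ],
)

```text
time_s: 1.65
ee_pos: [0.448, 0.1514, 0.2126]
tool_rot: [[-0.964, -0.266, -0.001], [-0.266, 0.964, -0.0], [0.001, 0.0, -1.0]]
ft_force: [-0.1, -0.1, -0.6]
grip_width: 0.605
```

```bash
python3 - <<'E'
from h import *
from cell import sense,viewer
c=viewer.capture("wrist");pickle.dump(c,open("w1.pkl","wb"));cv2.imwrite("pics/w1.png",c["img"][:,:,::-1])
s=sense();print(s);print(delta(s,[.45,.15,.18],105.16)[:2])
E
```

```text
{'time_s': 1.7, 'joint_positions': array([ 1.72856706e+01,  9.11172144e+00,  1.02234214e+02,  1.49372980e-03,
        6.86867843e+01, -8.83713046e+01]), 'joint_vel': array([ 9.24186056e-02, -3.82870800e-02, -3.80777425e-02,  4.94832863e-03,
        1.55798335e-02,  1.62732747e+01]), 'effort': array([-3.51398089e-02, -3.20001769e+01, -2.28842676e+01,  1.33441754e-03,
        6.52575418e-04, -3.64129012e-01]), 'ee_pos': array([0.44797507, 0.15145833, 0.21257391]), 'tool_rot': array([[-9.62897076e-01, -2.69868329e-01, -5.52494637e-04],
       [-2.69868289e-01,  9.62897235e-01, -1.46495047e-04],
       [ 5.71529932e-04,  8.04112990e-06, -9.99999837e-01]]), 'ft_force': array([-0.3254398 ,  0.18350147, -0.12213619]), 'moment': array([-0.04181324,  0.02272729,  0.04635817]), 'grip_width': 0.6002292768635347}
(array([-0.0016, -0.002 ,  0.0326]), array([ 0.  , -0.03,  0.5 ]))
```

View pics/w1.png

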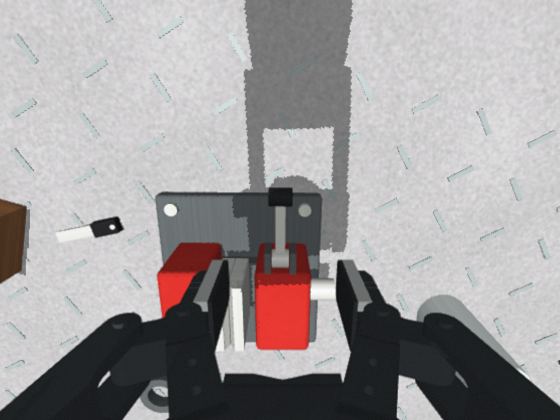

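```bash
python3 - <<'E'
from h import *
from cell import sense
c=pickle.load(open("w1.pkl","rb"));s=sense();d=pickle.load(open("c0.pkl","rb"))
crop(c["img"],145,170,200,190,4,"pics/w1c.png")
print(proj(c,[s["ee_pos"],s["ee_pos"]+[0,0,-.12]]))
k=tri([(d["top"],np.array([228,552])/5+[175-.4,185-.4]),(d["side"],np.array([45,127])/4+[200-.4,145-.4]),(c,np.array([280.5,197]))]);print(k)
for z in(.084,.09,.1):print(atz(c,[280.5,197],z))
E
```

```text
[[285.19910404 256.23318392]
 [283.95007949 196.93057237]]
(array([0.44971447, 0.14962794, 0.08628013]), [array([ 0.49, -0.46]), array([-0.1 , -0.17]), array([ 0.97, -0.66])])
[[0.45115887 0.14910042 0.084     ]]
[[0.44954472 0.14868679 0.09      ]]
[[0.44685445 0.14799741 0.1       ]]
```

View pics/w1c.png

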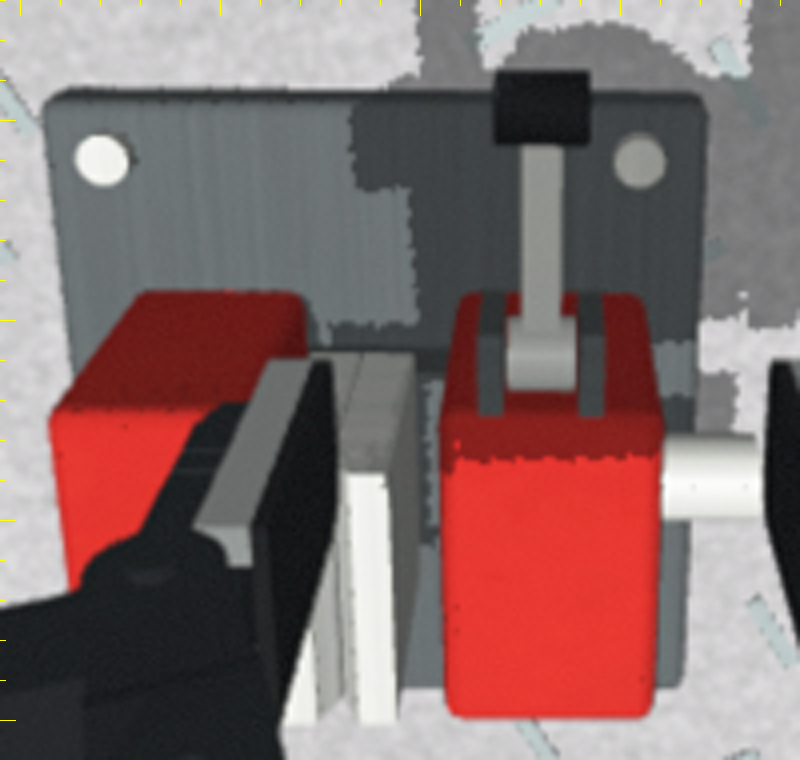

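>>> arm_command(
  commands=[
    [[-0.0013, -0.0028, 0.0], [0, 0, 0], 0.0],
    [[0, 0, 0.033], [0, 0, 0], 0.0],
    [[0, 0, 0.033], [0, 0, 0], 0.0],
    [[0, 0, 0.033], [0, 0, 0], 0.0],
  ],
)

```text
time_s: 2.1
ee_pos: [0.4504, 0.1491, 0.113]
tool_rot: [[-0.966, -0.258, 0.001], [-0.258, 0.966, 0.0], [-0.001, 0.0, -1.0]]
ft_force: [0.8, -0.6, -0.1]
grip_width: 0.498
```

```bash
python3 - <<'E'
from h import *
from cell import sense,viewer
c=viewer.capture("wrist");pickle.dump(c,open("w2.pkl","wb"));cv2.imwrite("pics/w2.png",c["img"][:,:,::-1])
s=sense();print(s["ee_pos"],s["grip_width"]);print(delta(s,[.45,.149,.08],105.16)[:2])
E
```

```text
[0.44648918 0.14795616 0.10793672] 0.49495243160045616
(array([-0.0039,  0.0001,  0.0279]), array([-0.02, -0.57, -0.2 ]))
```

View pics/w2.png

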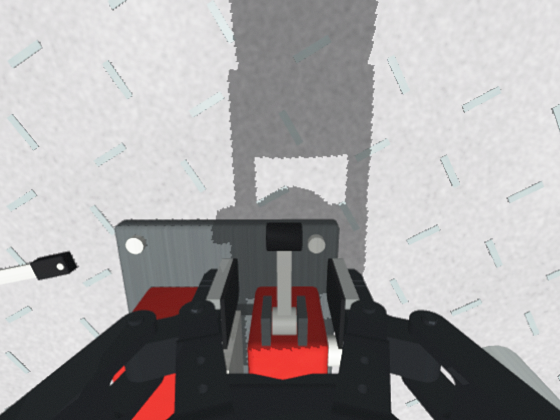

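>>> arm_command(
  commands=[
    [[0, 0, 0], [0, 0, 0], 0.0],
    [[0, 0, 0], [0, 0, 0], 0.0],
  ],
)

```text
time_s: 2.35
ee_pos: [0.4513, 0.1495, 0.1151]
tool_rot: [[-0.966, -0.26, 0.002], [-0.26, 0.966, 0.001], [-0.002, 0.0, -1.0]]
ft_force: [0.1, -0.7, -0.4]
grip_width: 0.5
```

```bash
python3 - <<'E'
from h import *
from cell import sense,viewer
s=sense();print(s["ee_pos"],s["grip_width"]);print(delta(s,[.45,.149,.08],105.16)[:2])
c=pickle.load(open("w2.pkl","rb"))
for z in (.085,.088,.091): print(atz(c,[284.5,236.5],z))
E
```

```text
[0.45129588 0.14952116 0.11507761] 0.5001423151584798
(array([ 0.0015, -0.0002,  0.0351]), array([ 0.01,  0.13, -0.1 ]))
[[0.45054049 0.14902414 0.085     ]]
[[0.44934297 0.14868087 0.088     ]]
[[0.44814545 0.1483376  0.091     ]]
```

>>> arm_command(
  commands=[
    [[0.001, 0, 0.012], [0, 0, 0], 0.0],
    [[0, 0, 0.012], [0, 0, 0], 0.0],
    [[0, 0, 0.01], [0, 0, 0], 0.0],
    [[0, 0, 0], [0, 0, 0], 0.0],
  ],
)

```text
time_s: 2.75
ee_pos: [0.4493, 0.149, 0.08]
tool_rot: [[-0.965, -0.261, 0.0], [-0.261, 0.965, 0.0], [-0.0, 0.0, -1.0]]
ft_force: [-0.0, -0.0, 0.2]
grip_width: 0.501
```

```bash
python3 - <<'E'
from h import *
from cell import sense,viewer
c=viewer.capture("wrist");pickle.dump(c,open("w3.pkl","wb"));cv2.imwrite("pics/w3.png",c["img"][:,:,::-1])
c=viewer.capture("side");crop(c["img"],170,100,140,120,5,"pics/s3.png")
s=sense();print(s["ee_pos"],s["ft_force"],delta(s,[.45,.149,.08],105.16)[:2])
E
```

```text
[0.44986763 0.14920992 0.08062245] [ 1.37482394 -0.08729313  0.99756294] (array([-0.0001, -0.0002,  0.0006]), array([ 0.01,  0.09, -0.04]))
```

View pics/w3.png

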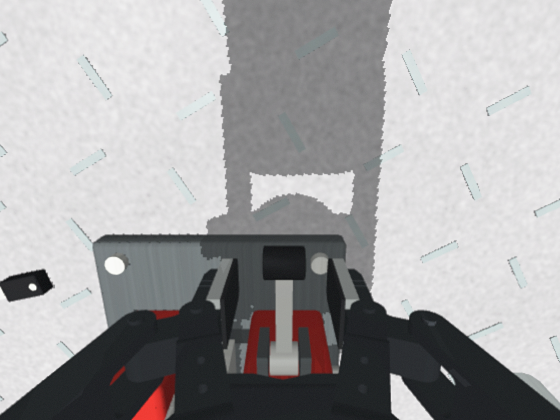

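View pics/s3.png

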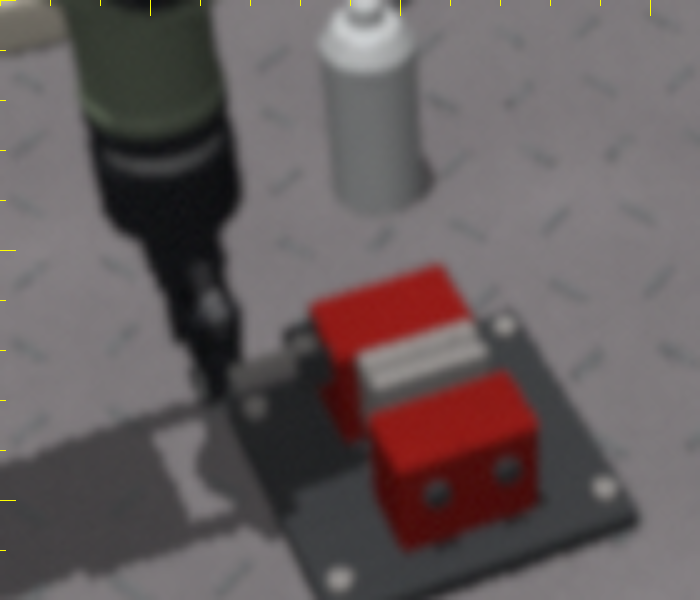

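>>> arm_command(
  commands=[
    [[0, 0, 0], [0, 0, 0], -1],
    [[0, 0, 0], [0, 0, 0], -1],
    [[0, 0, 0], [0, 0, 0], -1],
    [[0, 0, 0], [0, 0, 0], -1],
  ],
)

```text
time_s: 3.25
ee_pos: [0.4493, 0.149, 0.08]
tool_rot: [[-0.965, -0.261, 0.0], [-0.261, 0.965, 0.0], [-0.0, 0.0, -1.0]]
ft_force: [-0.4, -0.3, -0.5]
grip_width: 0.004
```

```bash
python3 - <<'E'
from h import *
from cell import sense,viewer
c=viewer.capture("wrist");cv2.imwrite("pics/w4.png",c["img"][:,:,::-1])
s=sense();print(s["ee_pos"],s["ft_force"],s["grip_width"],delta(s,[.45,.149,.08],105.16)[:2])
E
```

```text
[0.44925699 0.14899557 0.07992162] [-0.06545244 -0.2093712  -0.11622641] -0.0005052580182864704 (array([-0.0007, -0.0002, -0.0001]), array([ 0.  ,  0.01, -0.03]))
```

View pics/w4.png

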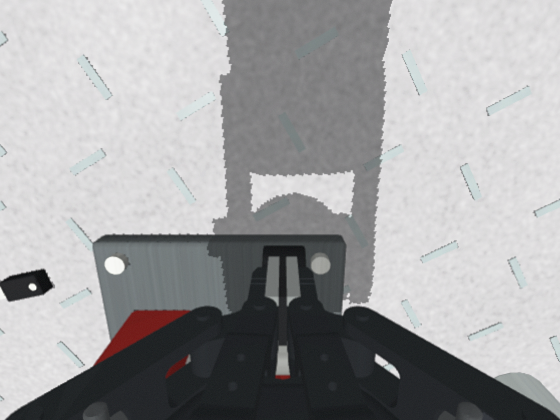

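```bash
python3 - <<'E'
from h import *
w1,w3=[pickle.load(open(f"w{i}.pkl","rb")) for i in(1,3)];d=pickle.load(open("c0.pkl","rb"))
crop(w3["img"],220,230,130,100,6,"pics/w3c.png")
print(tri([(w1,np.array([280.5,197])),(w3,np.array([284.5,263]))]))
for z in(.06,.07,.08,.088): print(atz(w1,[280.5,197],z),atz(w3,[284.5,263],z))
print(w3["extrinsics"])
E
```

```text
(array([0.45090961, 0.14904023, 0.08492238]), [array([ 0., -0.]), array([-0.01,  0.  ])])
[[0.4576155  0.15075493 0.06      ]] [[0.46315086 0.15254689 0.06      ]]
[[0.45492524 0.15006555 0.07      ]] [[0.45823866 0.15114122 0.07      ]]
[[0.45223498 0.14937617 0.08      ]] [[0.45332646 0.14973556 0.08      ]]
[[0.45008277 0.14882466 0.088     ]] [[0.4493967  0.14861102 0.088     ]]
[[-2.59432091e-01  9.19547517e-01  2.95173432e-01  3.74446643e-01]
 [ 9.65761136e-01  2.46812963e-01  7.99299024e-02  1.27163446e-01]
 [ 6.46713873e-04  3.05803411e-01 -9.52094457e-01  2.40579414e-01]
 [ 0.00000000e+00  0.00000000e+00  0.00000000e+00  1.00000000e+00]]
```

View pics/w3c.png

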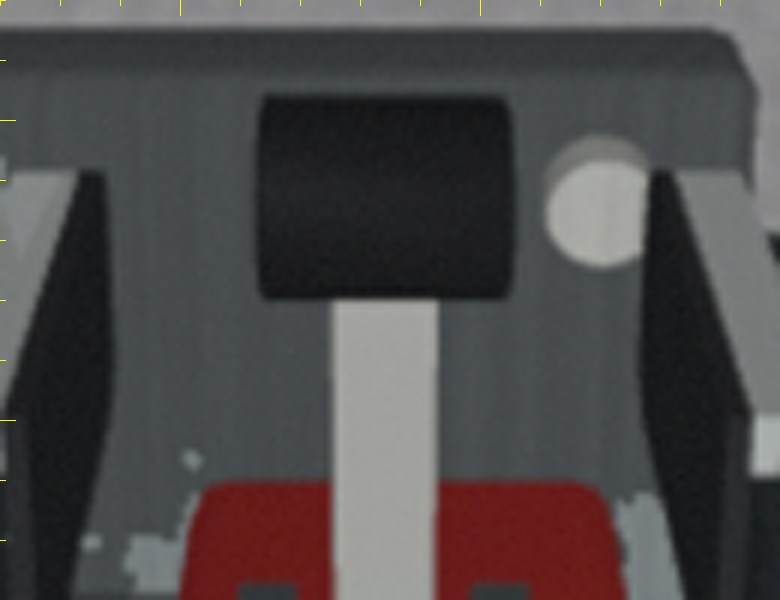

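```bash
python3 - <<'E'
from h import *
from cell import sense,viewer
c=viewer.capture("wrist");crop(c["img"],220,230,130,130,5,"pics/w4c.png")
c=viewer.capture("top");crop(c["img"],150,220,120,110,6,"pics/t4.png")
c=viewer.capture("side");crop(c["img"],170,100,140,120,5,"pics/s4.png")
s=sense();print(s["ee_pos"],s["ft_force"],s["grip_width"])
E
```

```text
[0.44918689 0.1489867  0.0798143 ] [-0.76191704  0.52673576  0.19289903] 0.00348601506881446
```

View pics/w4c.png

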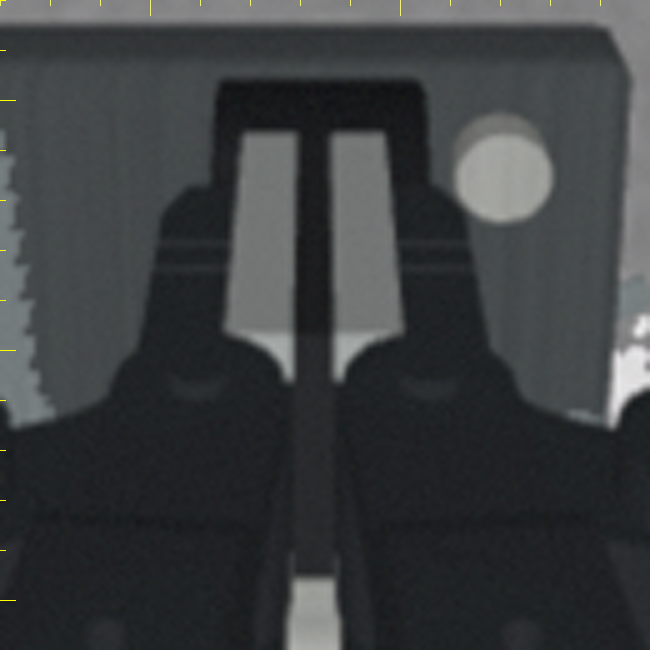

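View pics/s4.png

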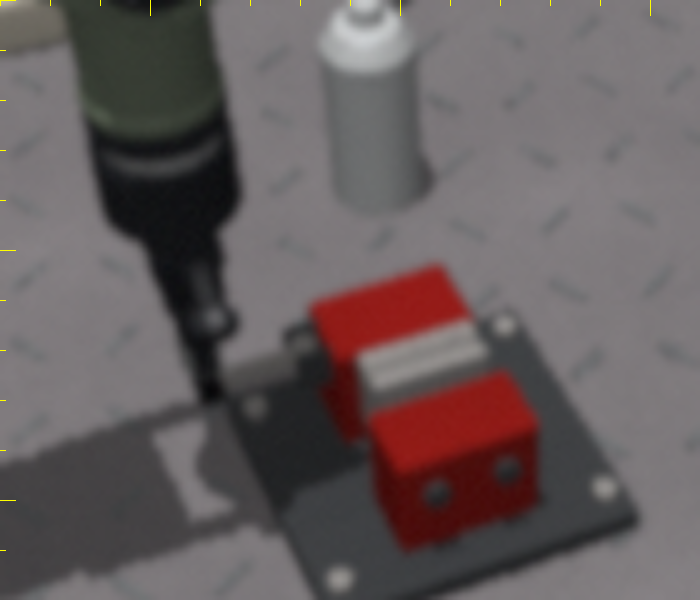

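View pics/t4.png

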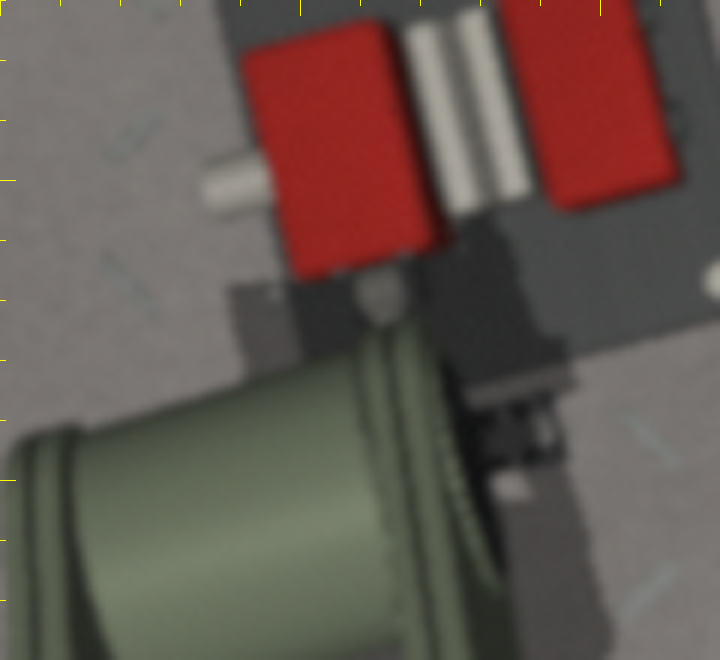

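```bash
python3 - <<'E'
from h import *
from cell import sense,viewer,bot
print([a for a in dir(bot) if a[0]!='_'],bot.finger_overhang)
c=pickle.load(open("w3.pkl","rb"))
s=sense();R=s["tool_rot"];c=viewer.capture("wrist")
for x in(-.011,0,.011):
  for z in(.011,0,-.011,-.03): print(x,z,proj(c,s["ee_pos"]+R@[x,0,z]).round(1))
k=np.array([.4505,.149,.085])
print(proj(c,[k,k+R@[.009,0,0],k+R@[0,.011,0],k-R@[0,.011,0]]).round(1))
E
```

```text
['MotionError', 'finger_overhang'] 0.011
-0.011 0.011 [[284.9 265. ]]
-0.011 0 [[285.1 274.3]]
-0.011 -0.011 [[285.3 284.7]]
-0.011 -0.03 [[285.7 306.2]]
0 0.011 [[285.  247.7]]
0 0 [[285.1 256.2]]
0 -0.011 [[285.3 265.7]]
0 -0.03 [[285.7 285.3]]
0.011 0.011 [[285.  229.8]]
0.011 0 [[285.2 237.3]]
0.011 -0.011 [[285.4 245.9]]
0.011 -0.03 [[285.8 263.5]]
[[284.6 262.7]
 [284.6 247. ]
 [305.5 262.7]
 [263.7 262.7]]
```

```bash
python3 - <<'E'
from h import *
from cell import sense,viewer
s=sense();c=viewer.capture("side");R=s["tool_rot"]
for z in(.011,0,-.022,-.03,-.05): print(z,(proj(c,s["ee_pos"]+R@[0,0,z])-[170,100])*5, (proj(c,s["ee_pos"]+R@[0.011,0,z])-[170,100])*5,(proj(c,s["ee_pos"]+R@[-0.011,0,z])-[170,100])*5)
crop(c["img"],195,140,60,60,10,"pics/s5.png")
E
```

```text
0.011 [[206.62925829 402.04319184]] [[188.88546047 407.63799768]] [[224.28511075 396.47600497]]
0 [[204.2895037  389.38718152]] [[186.40701543 394.9921759 ]] [[222.08269937 383.8100557 ]]
-0.022 [[199.50332915 363.49935015]] [[181.33685168 369.12372892]] [[217.57772484 357.90334482]]
-0.03 [[197.72663446 353.88982118]] [[179.45463857 359.52089752]] [[215.9055018 348.2873037]]
-0.05 [[193.19728636 329.39310588]] [[174.65605187 335.04003608]] [[211.64269578 323.77520213]]
```

View pics/s5.png

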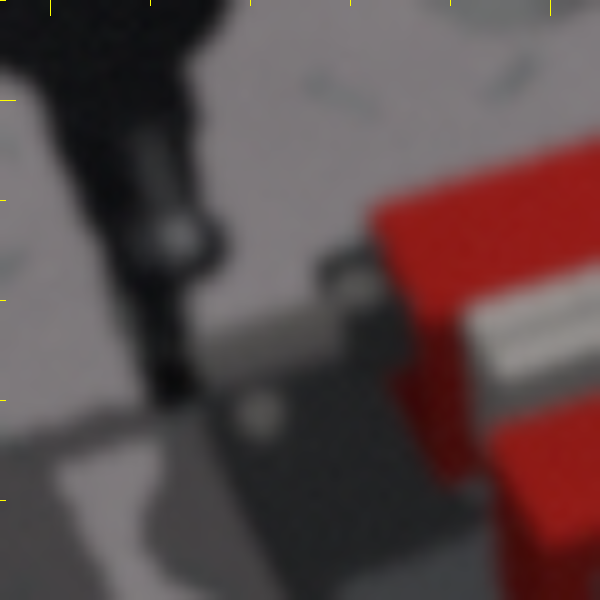

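>>> arm_command(
  commands=[
    [[0, 0, 0], [0, 0, 0], 0.0],
    [[0, 0, 0], [0, 0, 0], 0.0],
    [[0, 0, 0], [0, 0, 0], 0.0],
    [[0, 0, 0], [0, 0, 0], 0.0],
  ],
)

```text
time_s: 3.95
ee_pos: [0.4492, 0.149, 0.0798]
tool_rot: [[-0.965, -0.261, -0.0], [-0.261, 0.965, 0.0], [0.0, 0.0, -1.0]]
ft_force: [-0.0, 0.5, -0.5]
grip_width: 0.503
```

>>> arm_command(
  commands=[
    [[-0.001, 0, 0.008], [0, 0, 0], 0.0],
    [[0, 0, 0.008], [0, 0, 0], 0.0],
    [[0, 0, 0.006], [0, 0, 0], 0.0],
    [[0, 0, 0], [0, 0, 0], 0.0],
    [[0, 0, 0], [0, 0, 0], 0.0],
  ],
)

```text
time_s: 4.45
ee_pos: [0.45, 0.1492, 0.0575]
tool_rot: [[-0.965, -0.261, -0.001], [-0.261, 0.965, -0.0], [0.001, 0.0, -1.0]]
ft_force: [-0.7, -0.1, -0.3]
grip_width: 0.499
```

```bash
python3 - <<'E'
from h import *
from cell import sense,viewer
s=sense();c=viewer.capture("wrist");crop(c["img"],200,210,170,140,4,"pics/w5.png");print(s["ee_pos"],s["grip_width"],s["ft_force"])
E
```

```text
[0.45001076 0.14920856 0.05746421] 0.49902412332623775 [-0.7351959  -0.13487693 -0.2621469 ]
```

View pics/w5.png

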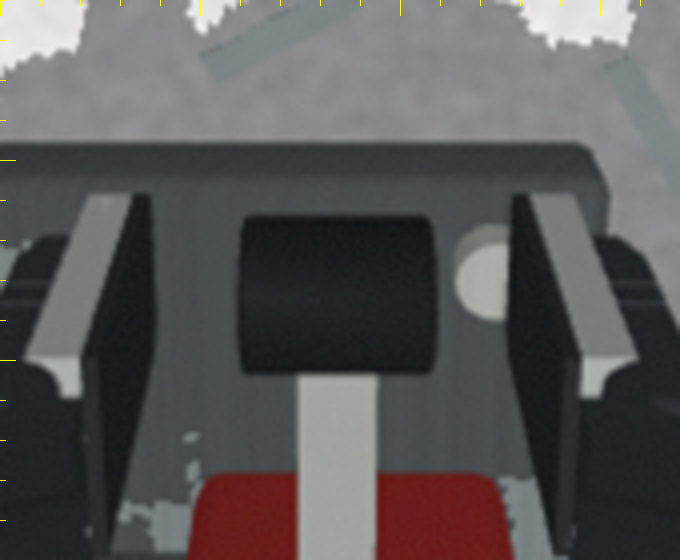

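>>> arm_command(
  commands=[
    [[0, 0, 0], [0, 0, 0], -1],
    [[0, 0, 0], [0, 0, 0], -1],
    [[0, 0, 0], [0, 0, 0], -1],
    [[0, 0, 0], [0, 0, 0], -1],
  ],
)

```text
time_s: 4.9
ee_pos: [0.4502, 0.1498, 0.0581]
tool_rot: [[-0.965, -0.261, 0.0], [-0.261, 0.965, 0.001], [-0.001, 0.001, -1.0]]
ft_force: [-1.9, 3.3, 1.4]
grip_width: 0.236
```

```bash
python3 - <<'E'
from h import *
from cell import sense,viewer
s=sense();c=viewer.capture("wrist");crop(c["img"],200,210,170,140,4,"pics/w6.png");print(s["ee_pos"],s["grip_width"],s["ft_force"],s["moment"])
E
```

```text
[0.45022882 0.14982448 0.05809133] 0.2357972441765385 [-1.88586354  3.26546625  1.41692568] [ 0.69108813  0.17440994 -0.02235736]
```

View pics/w6.png

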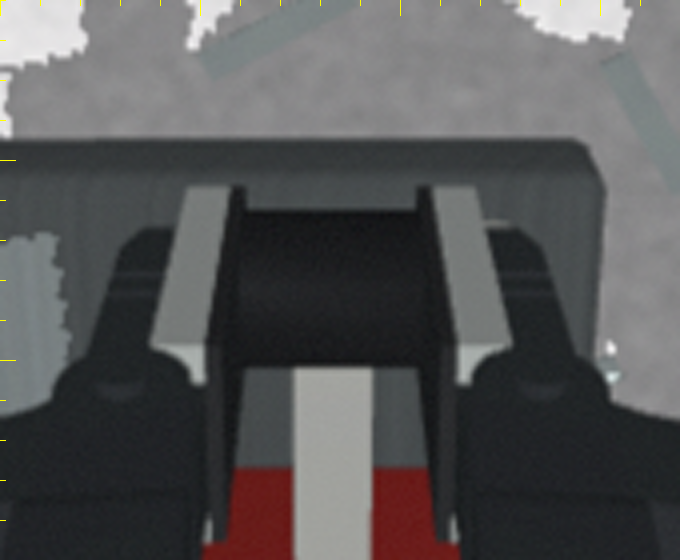

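>>> arm_command(
  commands=[
    [[-0.0005, 0, -0.0074], [0, 0, 0], -1],
    [[-0.0013, 0, -0.0073], [0, 0, 0], -1],
    [[-0.0022, 0, -0.0071], [0, 0, 0], -1],
    [[-0.003, 0, -0.0068], [0, 0, 0], -1],
    [[-0.0038, 0, -0.0064], [0, 0, 0], -1],
  ],
)

```text
time_s: 5.45
ee_pos: [0.4605, 0.1526, 0.0913]
tool_rot: [[-0.965, -0.261, -0.001], [-0.261, 0.965, 0.001], [0.001, 0.001, -1.0]]
ft_force: [4.3, 6.9, -16.3]
grip_width: 0.237
```

```bash
python3 - <<'E'
from h import *
from cell import sense,viewer
s=sense();c=viewer.capture("wrist");crop(c["img"],200,210,170,140,4,"pics/w7.png");print(s["ee_pos"],s["grip_width"],s["ft_force"],s["moment"])
E
```

```text
[0.46048771 0.1525884  0.09129117] 0.23695553511071366 [  4.30881091   6.86429831 -16.26400443] [ 0.84966648 -0.26532033  0.03351786]
```

View pics/w7.png

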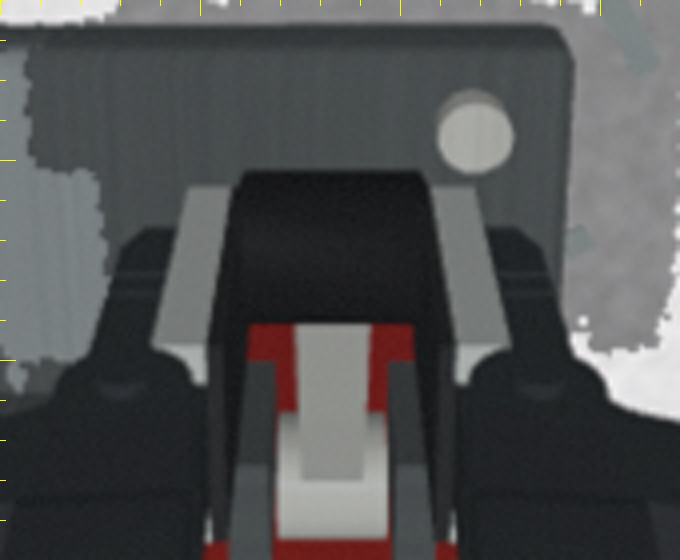

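```bash
cat > lev.py <<'E'
from h import *
from cell import sense,viewer
p=np.array([.5751,.1342]);a=np.radians(15.16);Rv=np.array([[np.cos(a),-np.sin(a)],[np.sin(a),np.cos(a)]])
def knob(t): return np.r_[p+Rv@[-.055-.062*np.cos(t),.048],.085+.062*np.sin(t)]
E
python3 - <<'E'
from lev import *
c=viewer.capture("wrist");s=sense()
for t in(0,.1,.2,.3,.4,.5,.6,.7,.8):
    k=knob(t);print(t,proj(c,k).round(1),s["tool_rot"].T@(k-s["ee_pos"])*1e3)
print("w3 check");c=pickle.load(open("w3.pkl","rb"))
for t in(0,.05,.1): print(t,proj(c,knob(t)),knob(t))
print(s["ft_force"],s["ee_pos"])
E
```

```text
0 [[285.5 231.1]] [11.61383863  0.27666486  6.92168526]
0.1 [[285.6 235.9]] [11.30516284  0.28359347  0.73196406]
0.2 [[285.8 242.1]] [10.38008805  0.29106698 -5.39601751]
0.3 [[285.9 249.7]] [  8.8478573    0.29901071 -11.40103068]
0.4 [[286.1 258.8]] [  6.72378012   0.3073453  -17.22307534]
0.5 [[286.2 269.3]] [  4.0290796    0.31598748 -22.80397955]
0.6 [[286.4 281.1]] [  0.79068029   0.32485088 -28.08798075]
0.7 [[286.5 294.2]] [ -2.95906079   0.33384695 -33.02228296]
0.8 [[286.6 308.3]] [ -7.18267747   0.3428858  -37.55758425]
w3 check
0 [[286.76709038 261.33027598]] [0.44961894 0.14993226 0.085     ]
0.05 [[286.84962216 264.19259789]] [0.44969373 0.14995253 0.08809871]
0.1 [[286.93417384 267.4215858 ]] [0.4499179  0.15001327 0.09118967]
[ 1.93213295  5.66180615 -8.92533673] [0.46090678 0.1526844  0.09191939]
```

>>> arm_command(
  commands=[
    [[-0.003, 0, -0.0055], [0, 0, 0], -1],
    [[-0.0045, 0, -0.005], [0, 0, 0], -1],
    [[-0.0055, 0, -0.0045], [0, 0, 0], -1],
    [[0, 0, 0], [0, 0, 0], -1],
  ],
)

```text
time_s: 5.95
ee_pos: [0.4721, 0.1557, 0.1061]
tool_rot: [[-0.966, -0.26, -0.004], [-0.26, 0.966, 0.0], [0.004, 0.001, -1.0]]
ft_force: [1.7, 4.9, -11.0]
grip_width: 0.235
```

```bash
python3 - <<'E'
from lev import *
s=sense();c=viewer.capture("wrist");crop(c["img"],200,210,170,140,4,"pics/w8.png");print(s["ee_pos"],s["grip_width"],s["ft_force"],s["moment"])
for t in(.6,.7,.8,.9,1,1.1,1.2):
    k=knob(t);print(t,proj(c,k).round(1),s["tool_rot"].T@(k-s["ee_pos"])*1e3)
E
```

```text
[0.4721271  0.15569119 0.10606458] 0.23492523718322153 [  1.65564841   4.85372011 -11.01445064] [ 0.85654504  0.15567648 -0.20411101]
0.6 [[286.1 245.5]] [ 12.45316359   0.3244989  -13.89739314]
0.7 [[286.2 256.9]] [  8.72066566   0.33559326 -18.84474733]
0.8 [[286.3 269.4]] [  4.51290304   0.34695833 -23.39475632]
0.9 [[286.4 282.7]] [ -0.12808172   0.35848055 -27.50195794]
1 [[286.5 296.6]] [ -5.15591742   0.3700448  -31.12531437]
1.1 [[286.6 310.8]] [-10.52036758   0.38153553 -34.22862223]
1.2 [[286.7 325. ]] [-16.16783241   0.39283794 -36.78087431]
```

View pics/w8.png

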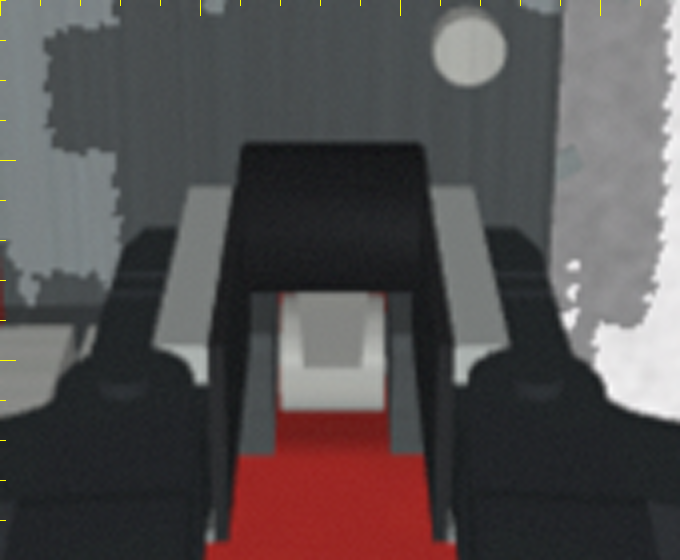

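>>> arm_command(
  commands=[
    [[0, 0, 0], [0, 0, 0], -0.2],
    [[0, 0, 0], [0, 0, 0], -0.2],
    [[0.006, 0, 0.0055], [0, 0, 0], -0.2],
    [[0, 0, 0.001], [0, 0, 0], -0.2],
    [[0, 0, 0], [0, 0, 0], -0.2],
  ],
)

```text
time_s: 6.5
ee_pos: [0.467, 0.1536, 0.1013]
tool_rot: [[-0.965, -0.261, -0.0], [-0.261, 0.965, -0.0], [0.0, -0.0, -1.0]]
ft_force: [0.2, 0.5, -0.6]
grip_width: 0.397
```

>>> arm_command(
  commands=[
    [[0, 0, 0], [0, 0, 0], -1],
    [[0, 0, 0], [0, 0, 0], -1],
    [[0, 0, 0], [0, 0, 0], -1],
  ],
)

```text
time_s: 6.8
ee_pos: [0.467, 0.1544, 0.1016]
tool_rot: [[-0.965, -0.261, -0.0], [-0.261, 0.965, 0.001], [0.0, 0.001, -1.0]]
ft_force: [-3.6, 3.0, 4.0]
grip_width: 0.238
```

```bash
python3 - <<'E'
from lev import *
s=sense();c=viewer.capture("wrist");crop(c["img"],200,210,170,140,4,"pics/w9.png");print(s["ee_pos"],s["grip_width"],s["ft_force"],s["moment"])
for t in(.6,.7,.8,.9,1,1.1,1.2):
    k=knob(t);print(t,proj(c,k).round(1),s["tool_rot"].T@(k-s["ee_pos"])*1e3)
E
```

```text
[0.46702018 0.15437678 0.10163159] 0.23751913479002468 [-3.57657422  2.9998913   4.00925816] [0.479903   0.40811257 0.0007289 ]
0.6 [[286.1 259.6]] [  7.13316022   0.27376941 -18.37435432]
0.7 [[286.2 271.5]] [  3.38368788   0.28186116 -23.30886231]
0.8 [[286.3 284.5]] [ -0.8396819    0.28993255 -27.84439533]
0.9 [[286.4 298.3]] [ -5.49475063   0.29790293 -31.93563585]
1 [[286.5 312.6]] [-10.53500638   0.30569267 -35.54170554]
1.1 [[286.6 327.2]] [-15.91008859   0.31322394 -38.62657375]
1.2 [[286.7 341.8]] [-21.56629122   0.32042148 -41.15941748]
```

View pics/w9.png

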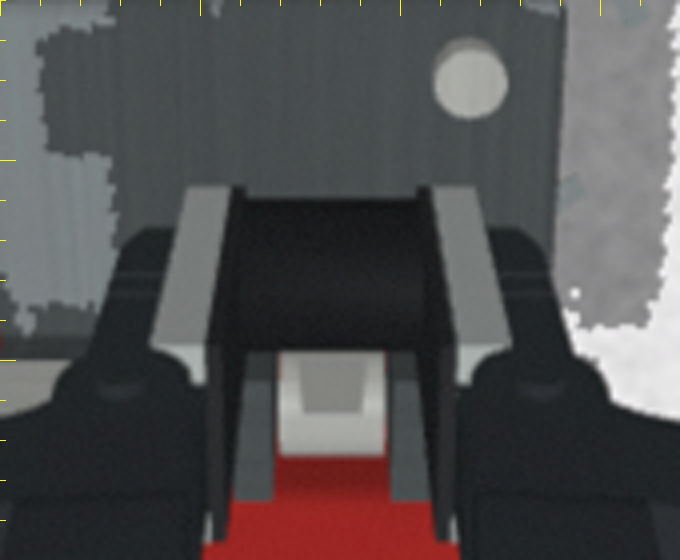

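>>> arm_command(
  commands=[
    [[-0.0033, 0, -0.0033], [0, 0, 0], -1],
    [[-0.0035, 0, -0.003], [0, 0, 0], -1],
    [[-0.0037, 0, -0.0028], [0, 0, 0], -1],
    [[-0.0039, 0, -0.0025], [0, 0, 0], -1],
    [[-0.0041, 0, -0.0022], [0, 0, 0], -1],
  ],
)

```text
time_s: 7.35
ee_pos: [0.4812, 0.1582, 0.112]
tool_rot: [[-0.965, -0.261, -0.011], [-0.261, 0.965, -0.002], [0.011, 0.001, -1.0]]
ft_force: [-6.7, 3.9, -11.5]
grip_width: 0.238
```

>>> arm_command(
  commands=[
    [[-0.0043, 0, -0.0018], [0, 0, 0], -1],
    [[-0.003, 0, -0.001], [0, 0, 0], -1],
    [[0, 0, 0], [0, 0, 0], -1],
  ],
)

```text
time_s: 7.65
ee_pos: [0.4883, 0.1601, 0.115]
tool_rot: [[-0.965, -0.261, -0.011], [-0.261, 0.965, -0.002], [0.011, 0.001, -1.0]]
ft_force: [-5.4, 3.9, -8.0]
grip_width: 0.233
```

```bash
python3 - <<'E'
from lev import *
s=sense();c=viewer.capture("wrist");crop(c["img"],200,210,170,140,4,"pics/w10.png");print(s["ee_pos"],s["grip_width"],s["ft_force"],s["moment"])
for t in(.8,.9,1,1.1,1.2):
    k=knob(t);print(t,proj(c,k).round(1),s["tool_rot"].T@(k-s["ee_pos"])*1e3)
E
```

```text
[0.48833049 0.16010062 0.11503839] 0.23329206569243927 [-5.37556905  3.9237099  -8.01812033] [0.48575227 1.26296417 0.18188494]
0.8 [[286.1 228.8]] [ 21.3767991    0.31474223 -14.20340647]
0.9 [[286.2 241.1]] [ 16.76602395   0.31957524 -18.34450614]
1 [[286.3 254.1]] [ 11.7648631    0.32412089 -22.00460817]
1.1 [[286.3 267.6]] [  6.42328649   0.32833376 -25.14714201]
1.2 [[286.4 281.3]] [  0.7946654    0.33217174 -27.74070852]
```

View pics/w10.png

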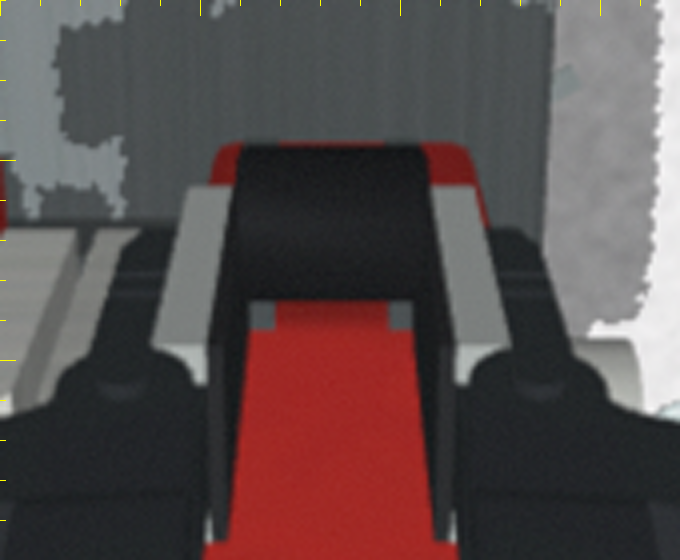

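>>> arm_command(
  commands=[
    [[-0.004, 0, -0.001], [0, 0, 0], -1],
    [[-0.004, 0, -0.001], [0, 0, 0], -1],
    [[-0.003, 0, 0], [0, 0, 0], -1],
    [[0, 0, 0], [0, 0, 0], -1],
  ],
)

```text
time_s: 8.1
ee_pos: [0.4986, 0.163, 0.1176]
tool_rot: [[-0.965, -0.262, -0.011], [-0.262, 0.965, -0.002], [0.012, 0.001, -1.0]]
ft_force: [-7.8, 3.0, -4.9]
grip_width: 0.231
```

```bash
python3 - <<'E'
from lev import *
s=sense();c=viewer.capture("wrist");crop(c["img"],200,210,170,140,4,"pics/w11.png");print(s["ee_pos"],s["grip_width"],s["ft_force"],s["moment"])
for t in(.9,1,1.1,1.2,1.3):
    k=knob(t);print(t,proj(c,k).round(1),s["tool_rot"].T@(k-s["ee_pos"])*1e3)
E
```

```text
[0.4985536  0.16296049 0.11755371] 0.23127086941038294 [-7.77839709  2.97766652 -4.93989618] [0.55911446 1.48160755 0.42063538]
0.9 [[286.1 218. ]] [ 27.36086619   0.24817848 -15.69869533]
1 [[286.2 230.8]] [ 22.36158585   0.24925772 -19.36136815]
1.1 [[286.2 244.2]] [ 17.02162402   0.24972922 -22.50664793]
1.2 [[286.2 257.8]] [ 11.39433585   0.24958825 -25.10310805]
1.3 [[286.3 271.4]] [  5.53594734   0.24883623 -27.12480555]
```

View pics/w11.png

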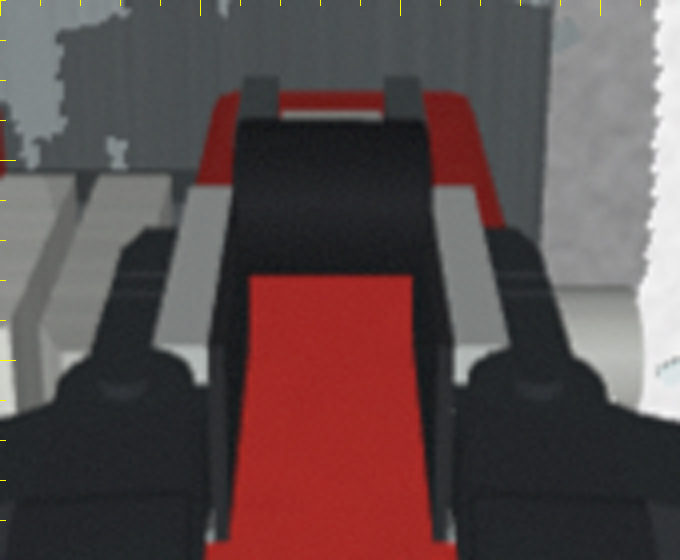

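>>> arm_command(
  commands=[
    [[0, 0, 0], [0, 0, 0], 0.0],
    [[0, 0, 0], [0, 0, 0], 0.0],
    [[0, 0, 0], [0, 0, 0], 0.0],
    [[0, 0, -0.02], [0, 0, 0], 0.0],
    [[0, 0, -0.04], [0, 0, 0], 0.0],
  ],
)

```text
time_s: 8.65
ee_pos: [0.5016, 0.1626, 0.1783]
tool_rot: [[-0.965, -0.261, -0.005], [-0.261, 0.965, -0.002], [0.006, -0.001, -1.0]]
ft_force: [1.6, 0.1, 0.4]
grip_width: 0.496
```

>>> arm_command(
  commands=[
    [[0, 0, -0.045], [0, 0, 0], 0.0],
    [[0.02, 0, -0.03], [0, 0, 0], 0.0],
    [[0.025, 0, 0], [0, 0, 0], 0.0],
    [[0.015, 0, 0], [0, 0, 0], 0.0],
    [[0, 0, 0], [0, 0, 0], 0.0],
  ],
)

```text
time_s: 9.15
ee_pos: [0.4436, 0.1472, 0.2551]
tool_rot: [[-0.965, -0.261, 0.0], [-0.261, 0.965, -0.0], [-0.0, -0.0, -1.0]]
ft_force: [0.3, -0.5, 0.3]
grip_width: 0.497
```

```bash
python3 - <<'E'
from lev import *
c=viewer.capture("wrist");pickle.dump(c,open("w12.pkl","wb"));cv2.imwrite("pics/w12.png",c["img"][:,:,::-1])
s=sense();print(s["ee_pos"],s["grip_width"],s["ft_force"],s["moment"],s["tool_rot"])
for t in(1,1.1,1.2,1.3):
    k=knob(t);print(t,proj(c,k).round(1))
E
```

```text
[0.44471951 0.14757219 0.254799  ] 0.49940410116389294 [ 0.86928382 -1.20984797  0.37332139] [ 0.01481807 -0.01346753 -0.03124253] [[-9.65352547e-01 -2.60948369e-01  6.39293533e-04]
 [-2.60948466e-01  9.65352730e-01 -7.10107803e-05]
 [-5.98613610e-04 -2.35373104e-04 -9.99999793e-01]]
1 [[285.1 234.2]]
1.1 [[285.1 241. ]]
1.2 [[285.2 247.8]]
1.3 [[285.2 254.6]]
```

View pics/w12.png

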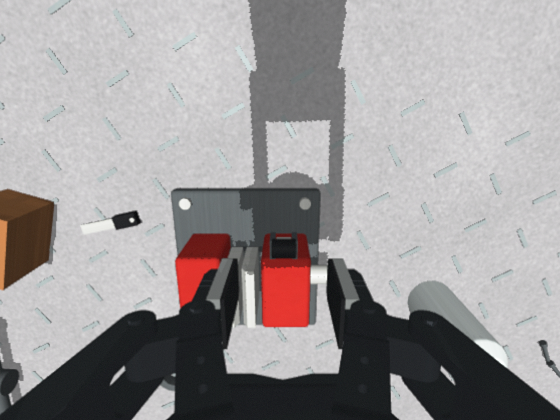

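Lever is at about 1.2 rad, with the knob at (284,248) matching the prediction for 1.2. Next is the gauge.

>>> arm_command(
  commands=[
    [[-0.0095, -0.0428, 0], [0, 0, 0], 0.0],
    [[-0.0095, -0.0428, 0], [0, 0, 0], 0.0],
    [[-0.0095, -0.0428, 0], [0, 0, 0], 0.0],
    [[-0.0095, -0.0428, 0], [0, 0, 0], 0.0],
    [[-0.0095, -0.0428, 0], [0, 0, 0], 0.0],
  ],
)

```text
time_s: 9.7
ee_pos: [0.5484, -0.0483, 0.2538]
tool_rot: [[-0.965, -0.261, -0.0], [-0.261, 0.965, 0.0], [0.0, 0.0, -1.0]]
ft_force: [0.3, 0.2, 0.5]
grip_width: 0.502
```

>>> arm_command(
  commands=[
    [[-0.0095, -0.0428, 0], [0, 0, 0], 0.0],
    [[-0.0095, -0.0428, 0], [0, 0, 0], 0.0],
    [[-0.0095, -0.0428, 0], [0, 0, 0], 0.0],
    [[0, 0, 0], [0, 0, 8.4], 0.0],
    [[0, 0, 0], [0, 0, 8.3], 0.0],
  ],
)

```text
time_s: 10.2
ee_pos: [0.609, -0.1649, 0.2525]
tool_rot: [[-0.999, 0.036, -0.002], [0.036, 0.999, 0.001], [0.002, 0.0, -1.0]]
ft_force: [0.7, 1.0, -0.8]
grip_width: 0.498
```

>>> arm_command(
  commands=[
    [[0, 0, 0.02], [0, 0, 0], 0.0],
    [[0, 0, 0.02], [0, 0, 0], 0.0],
    [[0, 0, 0.02], [0, 0, 0], 0.0],
    [[0, 0, 0], [0, 0, 0], 0.0],
    [[0, 0, 0], [0, 0, 0], 0.0],
  ],
)

```text
time_s: 10.7
ee_pos: [0.6083, -0.1632, 0.1941]
tool_rot: [[-1.0, 0.028, -0.001], [0.028, 1.0, 0.0], [0.001, 0.0, -1.0]]
ft_force: [0.2, -0.1, -0.2]
grip_width: 0.504
```

```bash
python3 - <<'E'
from lev import *
s=sense();c=viewer.capture("wrist");pickle.dump(c,open("w13.pkl","wb"));cv2.imwrite("pics/w13.png",c["img"][:,:,::-1])
print(delta(s,[.607,-.163,.2],88.43)[:2],s["ee_pos"])
c=viewer.capture("top");crop(c["img"],175,185,125,120,5,"pics/t13.png")
E
```

```text
(array([ 0.0013,  0.0001, -0.0059]), array([ 0.01, -0.05, -0.01])) [ 0.60830607 -0.16316435  0.19413214]
```

View pics/w13.png

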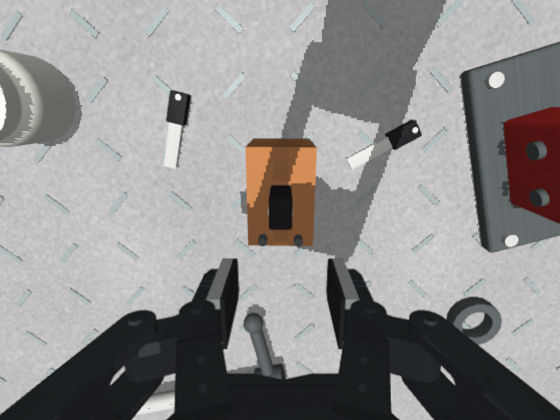

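View pics/t13.png

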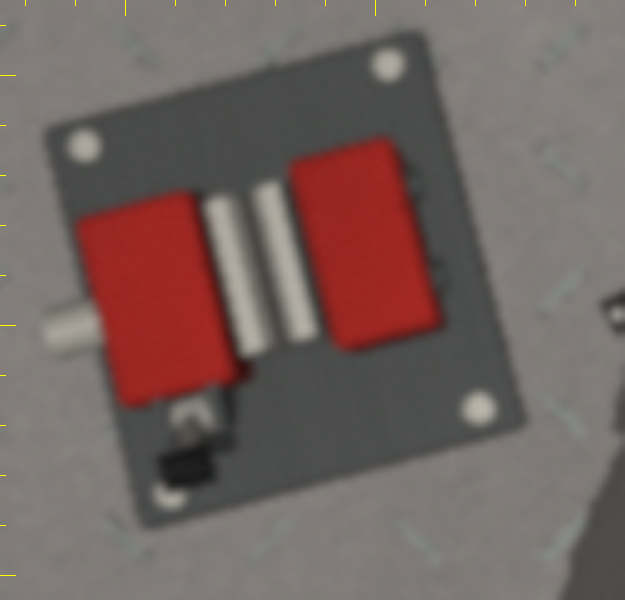

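```bash
python3 - <<'E'
from h import *
c=pickle.load(open("w13.pkl","rb"))
crop(c["img"],230,130,110,130,5,"pics/w13c.png")
import itertools
def box(cx,cy,z): 
    a=np.radians(-1.57);R=np.array([[np.cos(a),-np.sin(a)],[np.sin(a),np.cos(a)]])
    return [np.r_[[cx,cy]+R@[sx*.013,sy*.009],z] for sx,sy in((1,1),(1,-1),(-1,-1),(-1,1))]
print(((proj(c,box(.607,-.163,.122))-[230,130])*5).round(0))
print(((proj(c,box(.607,-.163,.078))-[230,130])*5).round(0))
E
```

```text
[[330. 490.]
 [212. 490.]
 [210. 326.]
 [332. 325.]]
[[320. 402.]
 [219. 402.]
 [217. 259.]
 [321. 259.]]
```

View pics/w13c.png

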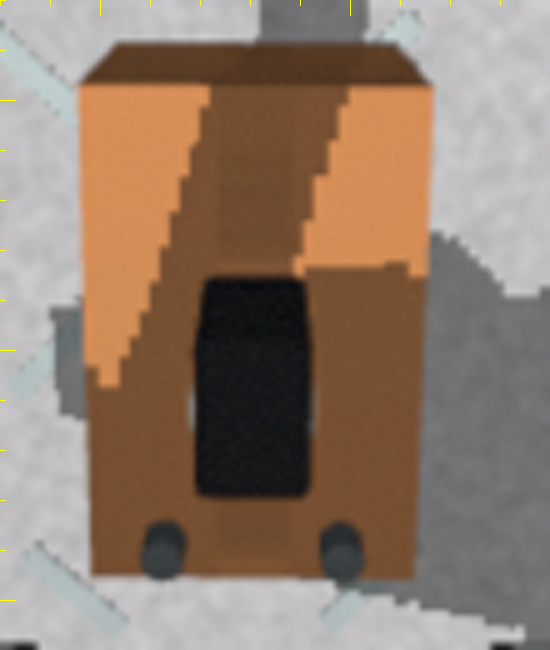

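>>> arm_command(
  commands=[
    [[0, -0.0024, 0.02], [0, 0, 0], 0.0],
    [[0, 0, 0.025], [0, 0, 0], 0.0],
    [[0, 0, 0.02], [0, 0, 0], 0.0],
    [[0, 0, 0.015], [0, 0, 0], 0.0],
    [[0, 0, 0], [0, 0, 0], 0.0],
  ],
)

```text
time_s: 11.3
ee_pos: [0.607, -0.1651, 0.1137]
tool_rot: [[-1.0, 0.027, -0.003], [0.027, 1.0, 0.001], [0.003, 0.001, -1.0]]
ft_force: [-0.4, 0.3, 0.7]
grip_width: 0.496
```

```bash
python3 - <<'E'
from lev import *
s=sense();c=viewer.capture("wrist");pickle.dump(c,open("w14.pkl","wb"));crop(c["img"],185,170,200,150,4,"pics/w14.png")
print(s["ee_pos"],s["ft_force"])
c=viewer.capture("side");crop(c["img"],220,180,120,110,6,"pics/s14.png")
E
```

```text
[ 0.60695676 -0.16507628  0.1137238 ] [-0.44540317  0.311436    0.66798998]
```

View pics/w14.png

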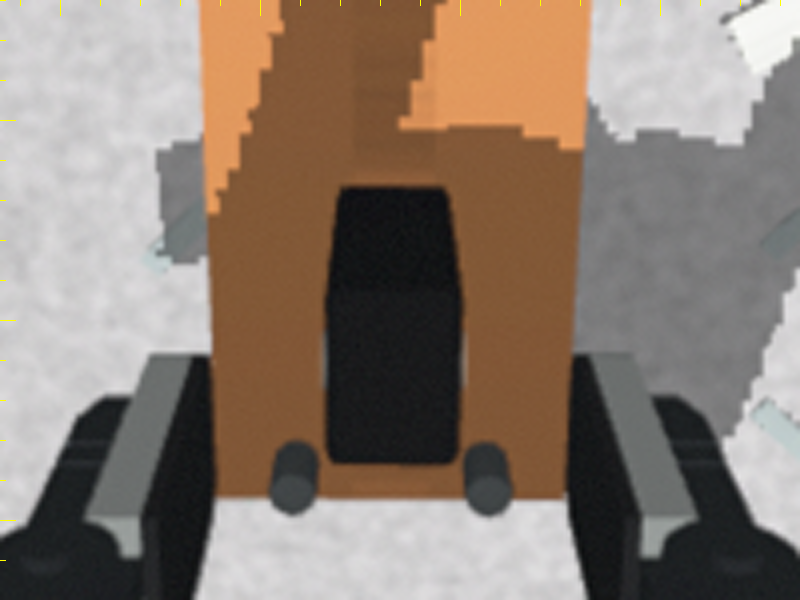

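View pics/s14.png

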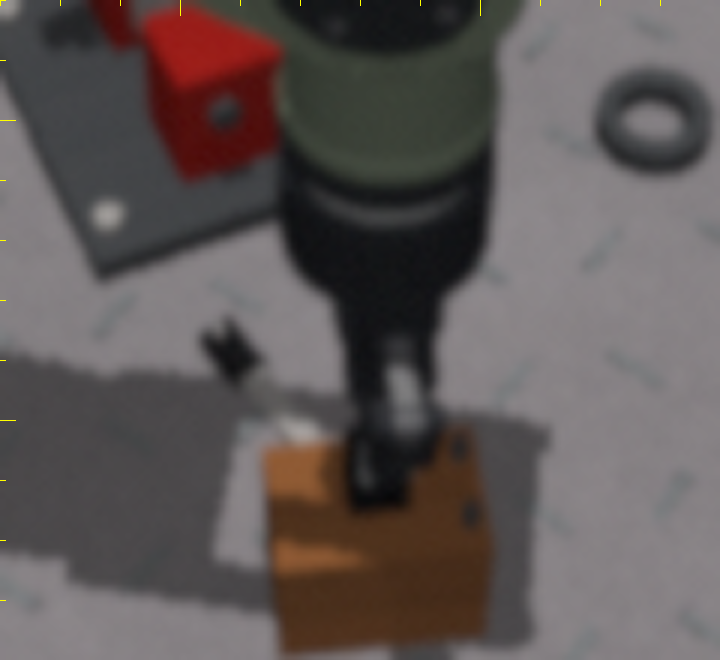

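```bash
python3 - <<'E'
from h import *
c=pickle.load(open("w14.pkl","rb"));c2=pickle.load(open("w13.pkl","rb"))
f=lambda u:np.array(u)/4+[184.6,169.6]
P=atz(c,[f(u) for u in((460,463),(328,463),(326,290),(462,290))],.122);print(P.round(4),P.mean(0))
f2=lambda u:np.array(u)/5+[229.6,129.6]
P=atz(c2,[f2(u) for u in((310,497),(196,497),(194,340),(311,340))],.122);print(P.mean(0))
print(tri([(c,f((394,463))),(c2,f2((253,497)))]))
E
```

```text
[[ 0.6206 -0.1577  0.122 ]
 [ 0.6201 -0.1752  0.122 ]
 [ 0.5953 -0.1743  0.122 ]
 [ 0.5958 -0.1571  0.122 ]] [ 0.60795188 -0.16607903  0.122     ]
[ 0.60825667 -0.16605622  0.122     ]
(array([ 0.62130811, -0.1664359 ,  0.1203789 ]), [array([ 0.02, -0.  ]), array([-0.01,  0.  ])])
```

>>> arm_command(
  commands=[
    [[-0.001, -0.001, 0.012], [0, 0, 0], 0.0],
    [[0, 0, 0.012], [0, 0, 0], 0.0],
    [[0, 0, 0.01], [0, 0, 0], 0.0],
    [[0, 0, 0], [0, 0, 0], 0.0],
  ],
)

```text
time_s: 11.8
ee_pos: [0.6072, -0.1659, 0.0788]
tool_rot: [[-1.0, 0.027, -0.004], [0.027, 1.0, 0.001], [0.004, 0.001, -1.0]]
ft_force: [-0.8, -0.3, -0.2]
grip_width: 0.499
```

```bash
python3 - <<'E'
from lev import *
s=sense();c=viewer.capture("wrist");pickle.dump(c,open("w15.pkl","wb"));crop(c["img"],185,190,200,150,4,"pics/w15.png")
print(s["ee_pos"],s["ft_force"])
c=viewer.capture("side");crop(c["img"],240,220,80,80,8,"pics/s15.png")
E
```

```text
[ 0.60724495 -0.16589625  0.07875808] [-0.81519562 -0.27803248 -0.19466116]
```

View pics/w15.png

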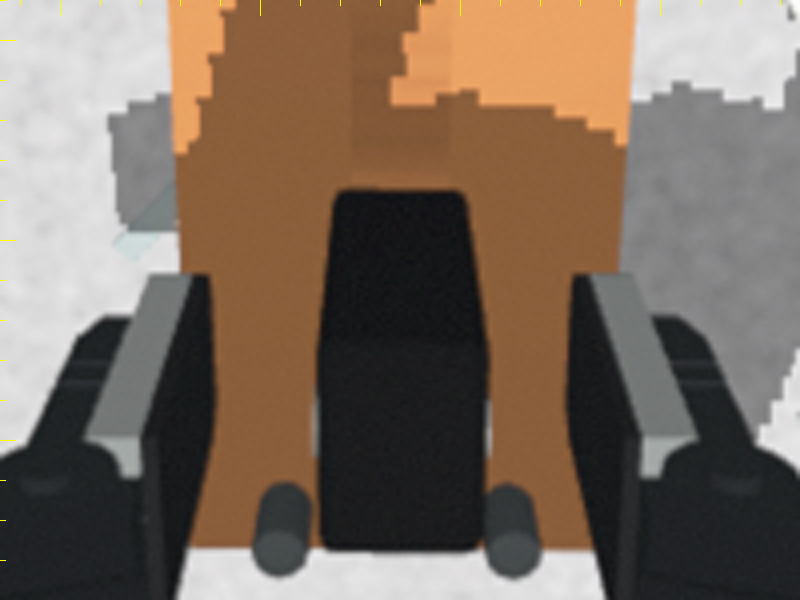

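View pics/s15.png

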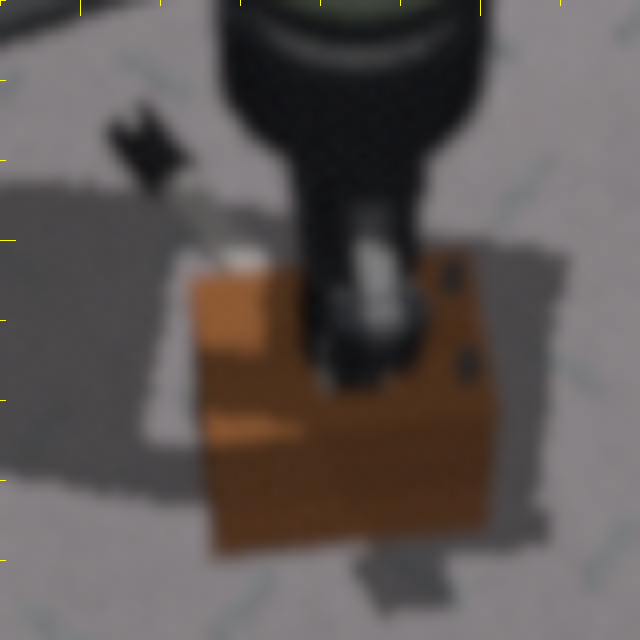

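>>> arm_command(
  commands=[
    [[-0.0005, 0, 0.006], [0, 0, 0], 0.0],
    [[0, 0, 0.006], [0, 0, 0], 0.0],
    [[0, 0, 0.004], [0, 0, 0], 0.0],
    [[0, 0, 0], [0, 0, 0], 0.0],
  ],
)

```text
time_s: 12.3
ee_pos: [0.6085, -0.1661, 0.064]
tool_rot: [[-1.0, 0.027, -0.002], [0.027, 1.0, 0.001], [0.002, 0.001, -1.0]]
ft_force: [0.1, -0.7, -1.0]
grip_width: 0.499
```

```bash
python3 - <<'E'
from lev import *
s=sense();c=viewer.capture("wrist");pickle.dump(c,open("w16.pkl","wb"));crop(c["img"],185,190,200,150,4,"pics/w16.png")
print(s["ee_pos"],s["ft_force"])
E
```

```text
[ 0.60854784 -0.16608998  0.06401794] [ 0.1227946  -0.66254041 -0.9946244 ]
```

View pics/w16.png

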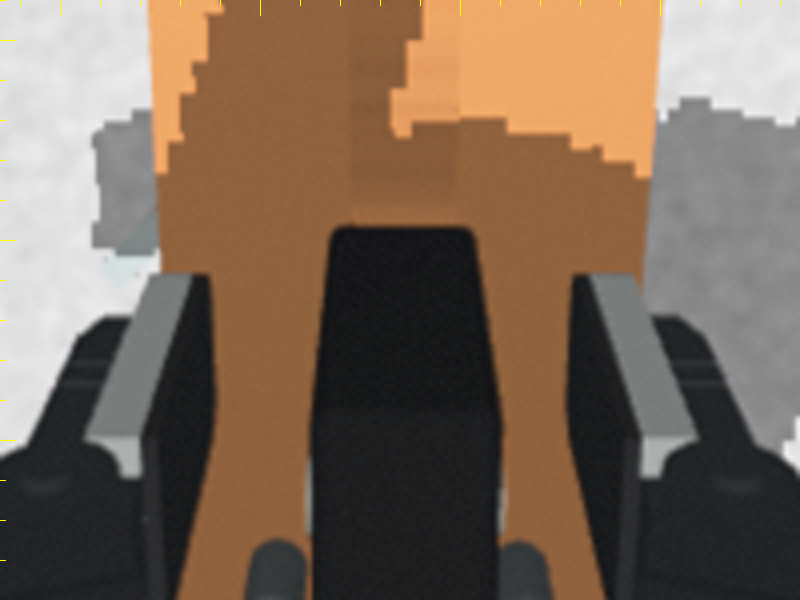

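>>> arm_command(
  commands=[
    [[0, 0, 0.0025], [0, 0, 0], 0.0],
    [[0, 0, 0], [0, 0, 0], -0.5],
    [[0, 0, 0], [0, 0, 0], -1],
    [[0, 0, 0], [0, 0, 0], -1],
    [[0, 0, 0], [0, 0, 0], -1],
  ],
)

```text
time_s: 12.85
ee_pos: [0.6092, -0.1663, 0.0626]
tool_rot: [[-1.0, 0.027, 0.0], [0.027, 1.0, 0.0], [-0.0, 0.0, -1.0]]
ft_force: [0.5, 0.3, -0.0]
grip_width: 0.203
```

>>> arm_command(
  commands=[
    [[0, 0, 0], [0, 0, 0], -1],
    [[0, 0, 0], [0, 0, 0], -1],
  ],
)

```text
time_s: 13.05
ee_pos: [0.6092, -0.1663, 0.0626]
tool_rot: [[-1.0, 0.027, 0.0], [0.027, 1.0, 0.0], [-0.0, 0.0, -1.0]]
ft_force: [0.8, 0.3, 0.7]
grip_width: 0.204
```

```bash
python3 - <<'E'
from lev import *
s=sense();c=viewer.capture("wrist");pickle.dump(c,open("w17.pkl","wb"));crop(c["img"],185,190,200,150,4,"pics/w17.png")
print(s["ee_pos"],s["ft_force"],s["moment"],s["grip_width"],s["tool_rot"])
E
```

```text
[ 0.60921159 -0.16629128  0.06256106] [0.77028766 0.34213125 0.6564411 ] [ 0.07690817 -0.00686348  0.00378877] 0.2039153379778183 [[-9.99624317e-01  2.74061394e-02  3.58304765e-04]
 [ 2.74061534e-02  9.99624380e-01  3.44708762e-05]
 [-3.57225465e-04  4.42776815e-05 -9.99999935e-01]]
```

View pics/w17.png

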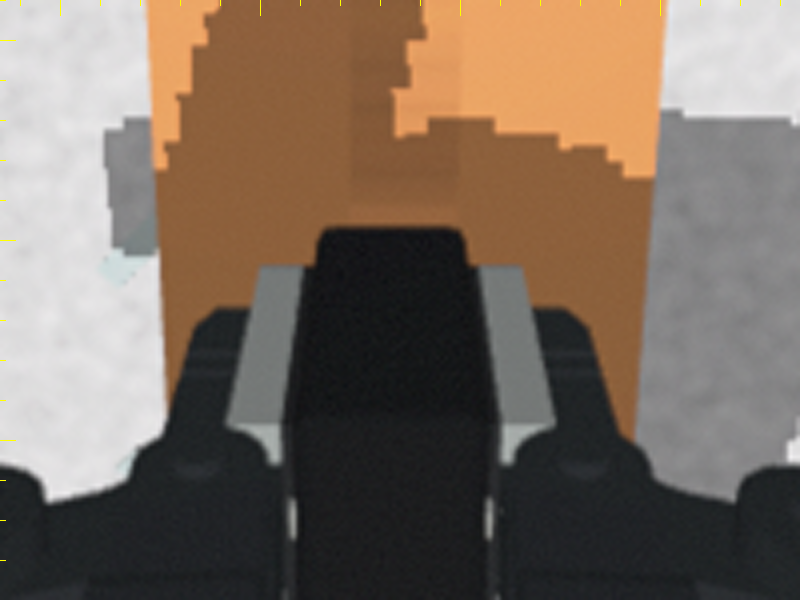

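>>> arm_command(
  commands=[
    [[0, 0, -0.01], [0, 0, 0], -1],
    [[0, 0, -0.03], [0, 0, 0], -1],
    [[0, 0, -0.04], [0, 0, 0], -1],
    [[0, 0, -0.04], [0, 0, 0], -1],
    [[0, 0, -0.03], [0, 0, 0], -1],
  ],
)

```text
time_s: 13.6
ee_pos: [0.6095, -0.1665, 0.2157]
tool_rot: [[-1.0, 0.027, 0.003], [0.027, 1.0, -0.001], [-0.003, -0.001, -1.0]]
ft_force: [0.2, -1.0, -1.6]
grip_width: 0.204
```

>>> arm_command(
  commands=[
    [[0, 0, -0.02], [0, 0, 0], -1],
    [[0, 0, 0], [0, 0, 0], -1],
  ],
)

```text
time_s: 13.8
ee_pos: [0.6106, -0.1668, 0.2364]
tool_rot: [[-1.0, 0.027, 0.007], [0.027, 1.0, -0.002], [-0.007, -0.002, -1.0]]
ft_force: [0.2, 0.4, -1.5]
grip_width: 0.2
```

```bash
python3 - <<'E'
from lev import *
s=sense();c=viewer.capture("wrist");pickle.dump(c,open("w18.pkl","wb"));cv2.imwrite("pics/w18.png",c["img"][:,:,::-1])
print(s["ee_pos"],s["ft_force"],s["grip_width"])
P=np.array([.5751,.1342,.2326]);print(delta(s,P,105.16)[:2])
c=viewer.capture("side");crop(c["img"],220,150,110,120,5,"pics/s18.png")
E
```

```text
[ 0.61058164 -0.16682437  0.23640597] [ 0.16430201  0.4217226  -1.50413945] 0.1997286689822406
(array([0.0438, 0.2999, 0.0029]), array([ -0.17,   0.39, -16.73]))
```

View pics/w18.png

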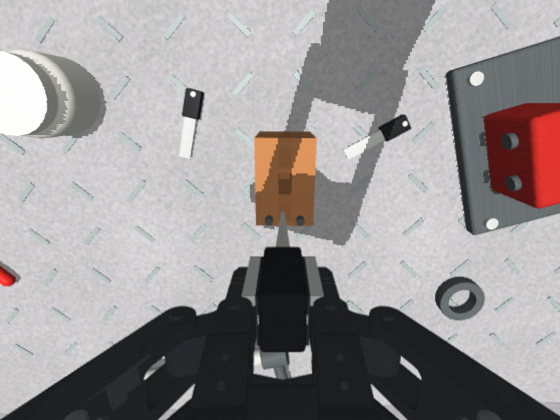

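View pics/s18.png

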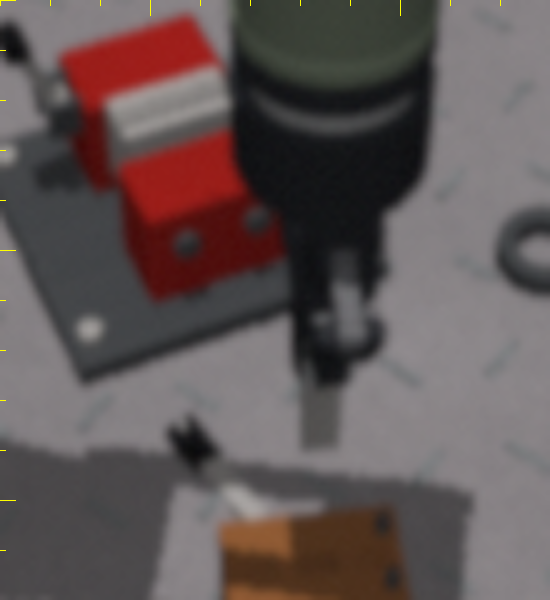

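>>> arm_command(
  commands=[
    [[0.0055, 0.0375, 0], [0, 0, 0], -1],
    [[0.0055, 0.0375, 0], [0, 0, 0], -1],
    [[0.0055, 0.0375, 0], [0, 0, 0], -1],
    [[0.0055, 0.0375, 0], [0, 0, 0], -1],
    [[0.0055, 0.0375, 0], [0, 0, 0], -1],
  ],
)

```text
time_s: 14.4
ee_pos: [0.5852, 0.0232, 0.23]
tool_rot: [[-1.0, 0.028, -0.004], [0.028, 1.0, 0.0], [0.004, -0.0, -1.0]]
ft_force: [-0.0, -0.6, -1.4]
grip_width: 0.206
```

>>> arm_command(
  commands=[
    [[0.0055, 0.0375, 0], [0, 0, 0], -1],
    [[0.0055, 0.0375, 0], [0, 0, 0], -1],
    [[0.0055, 0.03, 0], [0, 0, 0], -1],
    [[0, 0.007, 0], [0, 0, -8.4], -1],
    [[0, 0, 0], [0, 0, -8.3], -1],
  ],
)

```text
time_s: 14.9
ee_pos: [0.5719, 0.1358, 0.2299]
tool_rot: [[-0.963, -0.269, -0.005], [-0.269, 0.963, -0.001], [0.005, 0.001, -1.0]]
ft_force: [-1.1, -0.2, -0.9]
grip_width: 0.204
```

>>> arm_command(
  commands=[
    [[0, 0, 0], [0, 0, 0], -1],
    [[0, 0, 0], [0, 0, 0], -1],
  ],
)

```text
time_s: 15.1
ee_pos: [0.5726, 0.134, 0.2309]
tool_rot: [[-0.966, -0.258, -0.003], [-0.258, 0.966, -0.001], [0.003, 0.0, -1.0]]
ft_force: [0.3, -0.3, -1.7]
grip_width: 0.205
```

```bash
python3 - <<'E'
from lev import *
s=sense();c=viewer.capture("wrist");pickle.dump(c,open("w19.pkl","wb"));cv2.imwrite("pics/w19.png",c["img"][:,:,::-1])
print(s["ee_pos"],s["ft_force"],s["grip_width"],s["time_s"])
P=np.array([.5751,.1342,.2326]);print(delta(s,P,105.16)[:2])
c=viewer.capture("side");crop(c["img"],190,90,130,130,5,"pics/s19.png")
E
```

```text
[0.57263267 0.13402948 0.23087761] [ 0.32566871 -0.25012245 -1.6622671 ] 0.20453567390008723 15.1
(array([-0.0024, -0.0005, -0.0017]), array([ 0.01, -0.17, -0.21]))
```

View pics/w19.png

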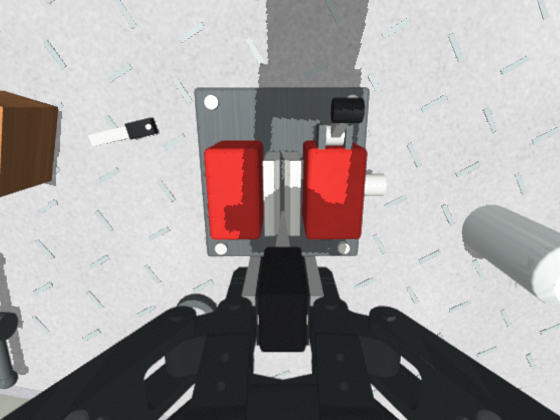

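View pics/s19.png

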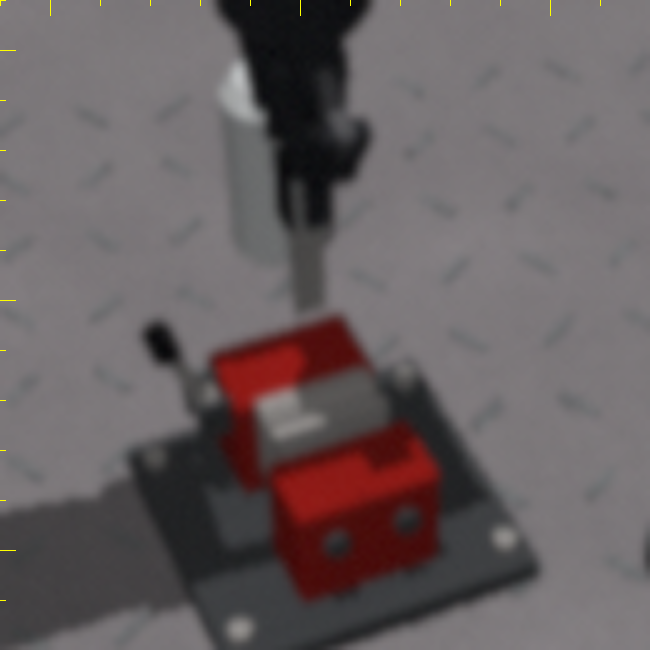

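```bash
python3 - <<'E'
from h import *
c=pickle.load(open("w19.pkl","rb"))
crop(c["img"],190,80,190,180,4,"pics/w19c.png")
E
```

```text
(no output)
```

View pics/w19c.png

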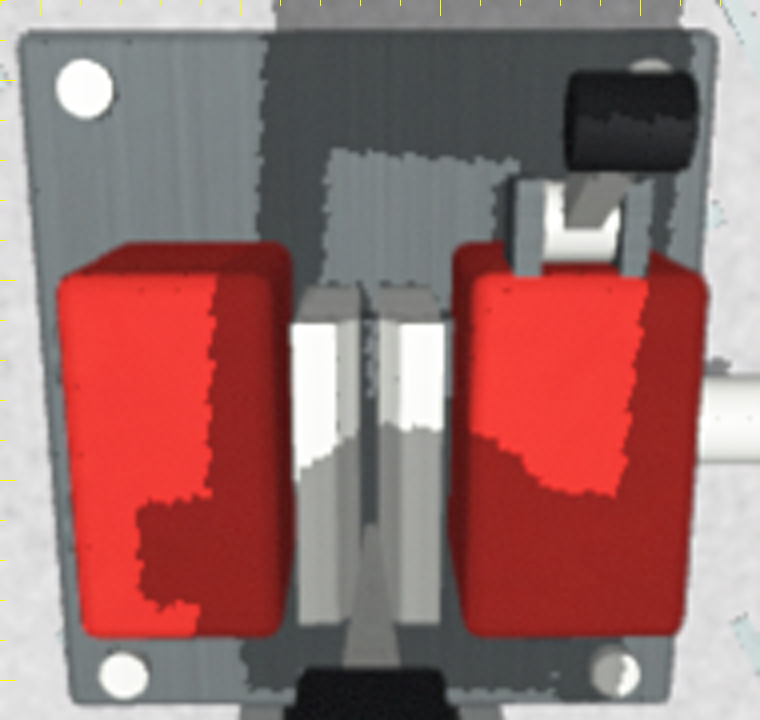

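```bash
cat > fitw.py <<'E'
from h import *
from scipy.optimize import least_squares
def T(p,M):
    C,S=np.cos(p[2]),np.sin(p[2]);return np.c_[p[0]+C*M[:,0]-S*M[:,1],p[1]+S*M[:,0]+C*M[:,1],M[:,2]+p[5]]
c=pickle.load(open("w19.pkl","rb"))
uv=np.array([(398,322),(400,623),(444,322),(441,623),(337,322),(341,623),(472,276),(707,278),(684,635),(466,635),(60,278),(83,635),(20,33),(717,33),(668,700),(72,700)],float)/4+[189.6,79.6]
def model(p):
    s,h=p[3],p[4]
    M=np.array([(-35,7.5,108),(35,7.5,108),(-35,19.,108),(35,19.,108),(-35,-7.5+s*1e3,108),(35,-7.5+s*1e3,108),(-45,23,98),(-45,78,98),(45,78,98),(45,23,98),(-45,-71,98),(45,-71,98),(-100,-95,h*1e3),(-100,95,h*1e3),(100,95,h*1e3),(100,-95,h*1e3)])/1e3
    return proj(c,T(p,M))
w=np.ones((16,1));w[2:4]=0;w[12:]=.3
r=least_squares(lambda p:np.r_[((model(p)-uv)*w).ravel(),p[5]/.002*.3],[.575,.134,.264,0,.01,0],loss='soft_l1')
p=r.x;print("vice",p[:2].round(4),np.degrees(p[2]).round(2),"s,h,dz",p[3:]*1e3);print((model(p)-uv).round(2)*4)
E
python3 fitw.py
```

```text
vice [0.5773 0.1334] 15.04 s,h,dz [ 0.4934398  18.90991768 -8.05079323]
[[ 4.28  3.24]
 [ 0.92 -6.64]
 [ 9.64  3.08]
 [ 7.84 -6.8 ]
 [ 0.44  3.44]
 [-0.48 -6.48]
 [-2.84 -1.64]
 [ 2.72 -4.4 ]
 [-1.72  2.92]
 [-4.08  3.52]
 [-1.76 -2.48]
 [ 2.4   4.64]
 [ 0.88  3.72]
 [-1.48  1.68]
 [-0.92  0.92]
 [ 1.48  2.6 ]]
```

```bash
cat >> fitw.py <<'E'
from cell import sense
s=sense();R=s["tool_rot"]
def tp(x,y,z): return s["ee_pos"]+R@[x,y,z]
print("tip",(proj(c,tp(.0012,0,.0506))-[189.6,79.6])*4)
for x in(.009,-.009): print("tip edges",x,(proj(c,tp(.0012+x,0,.0506))-[189.6,79.6])*4)
C,S=np.cos(p[2]),np.sin(p[2])
for z in(.0506,): 
    d=tp(.0012,0,z)-np.r_[p[:2],0];print("tip in vice",C*d[0]+S*d[1],-S*d[0]+C*d[1],d[2])
E
python3 fitw.py
```

```text
vice [0.5773 0.1334] 15.04 s,h,dz [ 0.4934398  18.90991768 -8.05079323]
[[ 4.28  3.24]
 [ 0.92 -6.64]
 [ 9.64  3.08]
 [ 7.84 -6.8 ]
 [ 0.44  3.44]
 [-0.48 -6.48]
 [-2.84 -1.64]
 [ 2.72 -4.4 ]
 [-1.72  2.92]
 [-4.08  3.52]
 [-1.76 -2.48]
 [ 2.4   4.64]
 [ 0.88  3.72]
 [-1.48  1.68]
 [-0.92  0.92]
 [ 1.48  2.6 ]]
tip [[377.93870986 573.83534786]]
tip edges 0.009 [[377.93936004 523.91344804]]
tip edges -0.009 [[377.93817838 622.55324641]]
tip in vice -0.005288785133418834 0.0015280846376305205 0.18096519063021227
```

>>> arm_command(
  commands=[
    [[-0.004, -0.0005, 0.01], [0, 0, -0.3], -1],
    [[0, 0, 0.016], [0, 0, 0], -1],
    [[0, 0, 0.016], [0, 0, 0], -1],
    [[0, 0, 0.014], [0, 0, 0], -1],
    [[0, 0, 0.008], [0, 0, 0], -1],
  ],
)

```text
time_s: 15.7
ee_pos: [0.5767, 0.1344, 0.1663]
tool_rot: [[-0.964, -0.265, -0.003], [-0.265, 0.964, -0.0], [0.003, 0.0, -1.0]]
ft_force: [-0.2, -0.4, -1.6]
grip_width: 0.201
```

>>> arm_command(
  commands=[
    [[0, 0, 0], [0, 0, 0], -1],
    [[0, 0, 0], [0, 0, 0], -1],
  ],
)

```text
time_s: 15.9
ee_pos: [0.5777, 0.1348, 0.1686]
tool_rot: [[-0.964, -0.266, 0.001], [-0.266, 0.964, 0.0], [-0.001, 0.0, -1.0]]
ft_force: [-0.8, 0.2, -0.5]
grip_width: 0.204
```

```bash
python3 - <<'E'
from lev import *
s=sense();c=viewer.capture("wrist");pickle.dump(c,open("w20.pkl","wb"));crop(c["img"],190,110,190,180,4,"pics/w20.png")
print(s["ee_pos"],s["ft_force"],s["grip_width"],s["tool_rot"].round(4))
R=s["tool_rot"]
for x in(.009,0,-.009): print("tip",(proj(c,s["ee_pos"]+R@[.0012+x,-.001,.0506])-[189.6,109.6])*4)
c=viewer.capture("side");crop(c["img"],200,110,110,110,6,"pics/s20.png")
E
```

```text
[0.57767987 0.13481904 0.16859256] [-0.80375807  0.17000877 -0.54879668] 0.20366132705288656 [[-9.641e-01 -2.657e-01  5.000e-04]
 [-2.657e-01  9.641e-01  2.000e-04]
 [-5.000e-04  0.000e+00 -1.000e+00]]
tip [[373.74894211 400.62043175]]
tip [[373.77544305 450.44445273]]
tip [[373.80134789 499.06446366]]
```

View pics/w20.png

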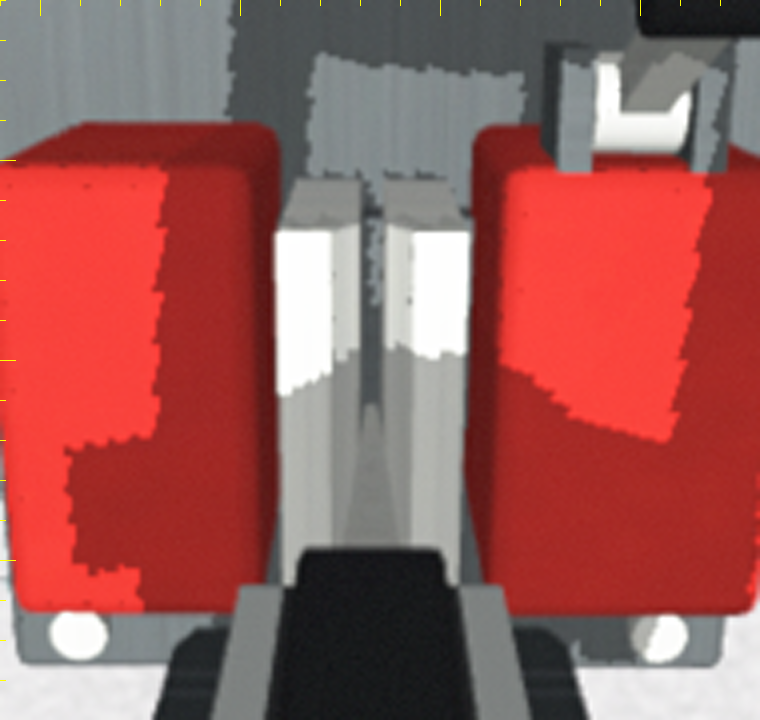

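View pics/s20.png

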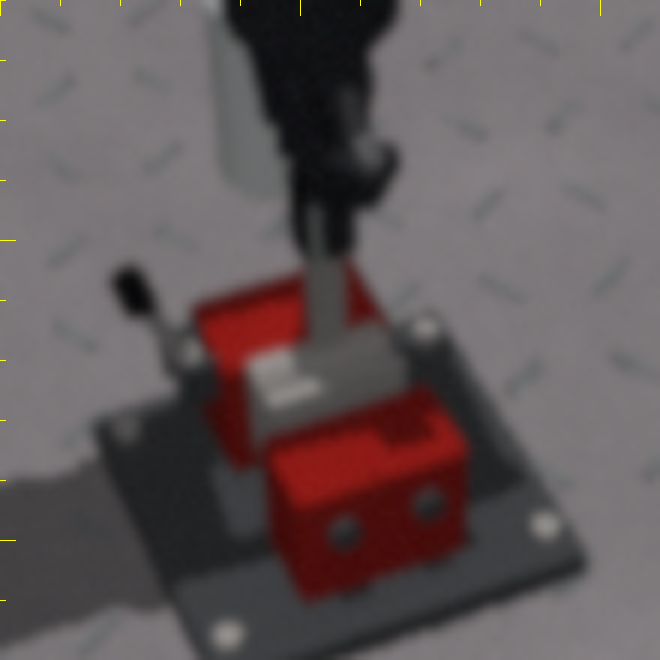

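>>> arm_command(
  commands=[
    [[0, 0, 0.008], [0, 0, 0], -1],
    [[0, 0, 0.008], [0, 0, 0], -1],
    [[0, 0, 0.006], [0, 0, 0], -1],
    [[0, 0, 0.003], [0, 0, 0], -1],
    [[0, 0, 0], [0, 0, 0], -1],
  ],
)

```text
time_s: 16.5
ee_pos: [0.5769, 0.1348, 0.1426]
tool_rot: [[-0.964, -0.266, -0.001], [-0.266, 0.964, -0.0], [0.001, 0.0, -1.0]]
ft_force: [-0.1, 0.3, -2.3]
grip_width: 0.204
```

```bash
python3 - <<'E'
from lev import *
s=sense();c=viewer.capture("wrist");pickle.dump(c,open("w21.pkl","wb"));crop(c["img"],190,130,190,180,4,"pics/w21.png")
R=s["tool_rot"];print(s["ee_pos"],R.T@s["ft_force"],R.T@s["moment"],s["grip_width"])
E
```

```text
[0.57690457 0.13478404 0.14262462] [0.06373062 0.29452444 2.30396689] [-0.03569153  0.00664165 -0.02179507] 0.2039970348933143
```

View pics/w21.png

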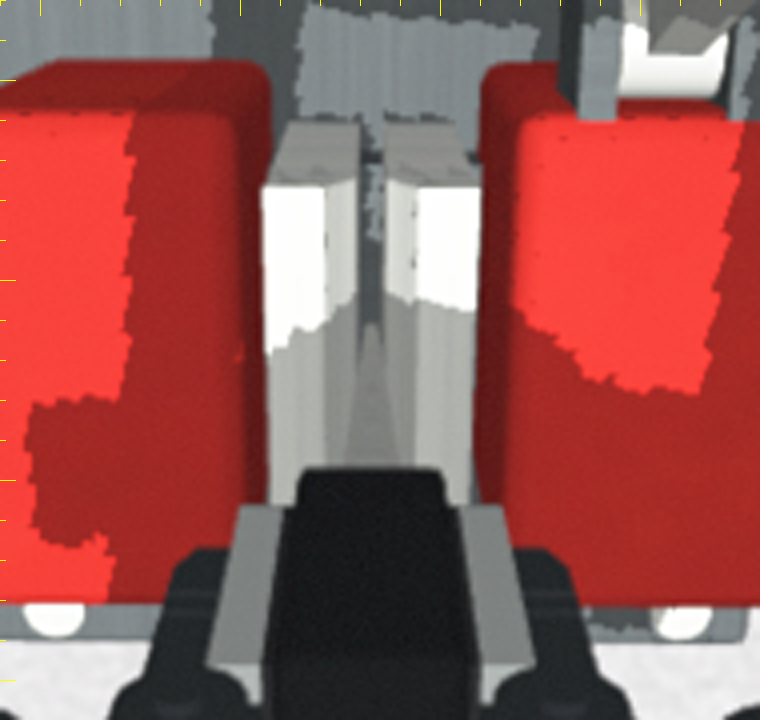

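>>> arm_command(
  commands=[
    [[0, 0, 0.003], [0, 0, 0], -1],
    [[0, 0, 0.003], [0, 0, 0], -1],
    [[0, 0, 0.002], [0, 0, 0], -1],
    [[0, 0, 0], [0, 0, 0], -1],
  ],
)

```text
time_s: 16.95
ee_pos: [0.5771, 0.1348, 0.1351]
tool_rot: [[-0.964, -0.266, -0.001], [-0.266, 0.964, -0.0], [0.001, 0.0, -1.0]]
ft_force: [-0.1, -0.1, -0.6]
grip_width: 0.205
```

```bash
cat > st.py <<'E'
from lev import *
s=sense();R=s["tool_rot"];print("z",s["ee_pos"].round(4),"F tool",(R.T@s["ft_force"]).round(2),"M",(R.T@s["moment"]).round(3),s["grip_width"],"tilt",R[2].round(4),s["time_s"])
E
python3 st.py
```

```text
z [0.5771 0.1348 0.1351] F tool [ 0.1  -0.11  0.64] M [-0.019 -0.004 -0.002] 0.20459760110670486 tilt [ 7.e-04  1.e-04 -1.e+00] 16.95
```

>>> arm_command(
  commands=[
    [[0, 0, 0.002], [0, 0, 0], -1],
    [[0, 0, 0.002], [0, 0, 0], -1],
    [[0, 0, 0], [0, 0, 0], -1],
  ],
)

```text
time_s: 17.25
ee_pos: [0.5771, 0.1348, 0.1311]
tool_rot: [[-0.964, -0.266, -0.001], [-0.266, 0.964, -0.0], [0.001, 0.0, -1.0]]
ft_force: [-0.1, -0.1, -1.2]
grip_width: 0.206
```

>>> arm_command(
  commands=[
    [[0, 0, 0.0015], [0, 0, 0], -1],
    [[0, 0, 0.0015], [0, 0, 0], -1],
    [[0, 0, 0], [0, 0, 0], -1],
  ],
)

```text
time_s: 17.55
ee_pos: [0.5771, 0.1348, 0.1282]
tool_rot: [[-0.964, -0.266, -0.0], [-0.266, 0.964, -0.0], [0.0, 0.0, -1.0]]
ft_force: [-0.5, -0.3, -1.8]
grip_width: 0.199
```

```bash
python3 st.py
```

```text
z [0.5771 0.1348 0.1282] F tool [ 0.53 -0.17  1.78] M [-0.049 -0.005 -0.036] 0.19923834536284954 tilt [ 4.e-04  1.e-04 -1.e+00] 17.55
```

>>> arm_command(
  commands=[
    [[0, 0, 0.001], [0, 0, 0], -1],
    [[0, 0, 0.001], [0, 0, 0], -1],
    [[0, 0, 0], [0, 0, 0], -1],
  ],
)

```text
time_s: 17.85
ee_pos: [0.5772, 0.1348, 0.1263]
tool_rot: [[-0.964, -0.266, -0.0], [-0.266, 0.964, 0.0], [0.0, 0.0, -1.0]]
ft_force: [-0.5, 0.0, -1.9]
grip_width: 0.203
```

>>> arm_command(
  commands=[
    [[0, 0, 0.001], [0, 0, 0], -1],
    [[0, 0, 0.001], [0, 0, 0], -1],
    [[0, 0, 0], [0, 0, 0], -1],
  ],
)

```text
time_s: 18.15
ee_pos: [0.5772, 0.1348, 0.1242]
tool_rot: [[-0.964, -0.266, -0.0], [-0.266, 0.964, 0.0], [0.0, 0.0, -1.0]]
ft_force: [0.0, 1.1, -2.0]
grip_width: 0.201
```

```bash
python3 st.py
```

```text
z [0.5772 0.1348 0.1242] F tool [-0.3   1.06  1.98] M [-0.071 -0.028  0.016] 0.2014625177138766 tilt [ 2.e-04  1.e-04 -1.e+00] 18.15
```

>>> arm_command(
  commands=[
    [[0, 0, 0.001], [0, 0, 0], -1],
    [[0, 0, 0], [0, 0, 0], -1],
    [[0, 0, 0], [0, 0, 0], -1],
  ],
)

```text
time_s: 18.45
ee_pos: [0.5773, 0.1349, 0.1234]
tool_rot: [[-0.964, -0.266, 0.0], [-0.266, 0.964, 0.0], [-0.0, 0.0, -1.0]]
ft_force: [-0.4, -0.3, -2.6]
grip_width: 0.199
```

```bash
python3 st.py
```

```text
z [0.5773 0.1349 0.1234] F tool [ 0.44 -0.21  2.56] M [-0.024 -0.009 -0.032] 0.19927488180648031 tilt [-0.e+00  1.e-04 -1.e+00] 18.45
```

>>> arm_command(
  commands=[
    [[0, 0, 0.001], [0, 0, 0], -1],
    [[0, 0, 0], [0, 0, 0], -1],
    [[0, 0, 0], [0, 0, 0], -1],
  ],
)

```text
time_s: 18.75
ee_pos: [0.5773, 0.1348, 0.1224]
tool_rot: [[-0.964, -0.266, -0.0], [-0.266, 0.964, -0.0], [0.0, -0.0, -1.0]]
ft_force: [-0.2, -0.4, -1.9]
grip_width: 0.204
```

```bash
python3 st.py
```

```text
z [0.5773 0.1348 0.1224] F tool [ 0.26 -0.32  1.93] M [ 0.025 -0.033 -0.007] 0.2040587599569412 tilt [ 0. -0. -1.] 18.75
```

>>> arm_command(
  commands=[
    [[0, 0, 0.001], [0, 0, 0], -1],
    [[0, 0, 0], [0, 0, 0], -1],
    [[0, 0, 0.001], [0, 0, 0], -1],
    [[0, 0, 0], [0, 0, 0], -1],
  ],
)

```text
time_s: 19.15
ee_pos: [0.5774, 0.1348, 0.1203]
tool_rot: [[-0.964, -0.266, 0.0], [-0.266, 0.964, -0.0], [-0.0, -0.0, -1.0]]
ft_force: [0.1, -0.4, -2.0]
grip_width: 0.204
```

```bash
python3 st.py
```

```text
z [0.5774 0.1348 0.1203] F tool [-0.02 -0.46  1.96] M [ 0.114 -0.034  0.038] 0.20358041576114755 tilt [-1.e-04 -1.e-04 -1.e+00] 19.15
```

>>> arm_command(
  commands=[
    [[0, 0, 0.001], [0, 0, 0], -1],
    [[0, 0, 0], [0, 0, 0], -1],
    [[0, 0, 0], [0, 0, 0], -1],
  ],
)

```text
time_s: 19.45
ee_pos: [0.5774, 0.1348, 0.1194]
tool_rot: [[-0.964, -0.266, 0.0], [-0.266, 0.964, -0.0], [-0.0, -0.0, -1.0]]
ft_force: [0.8, -1.1, -1.5]
grip_width: 0.206
```

```bash
python3 st.py;python3 - <<'E'
from lev import *
c=viewer.capture("wrist");pickle.dump(c,open("w22.pkl","wb"));crop(c["img"],190,130,190,180,4,"pics/w22.png")
E
```

```text
z [0.5774 0.1348 0.1194] F tool [-0.5  -1.24  1.46] M [ 0.224 -0.094  0.035] 0.20597845860530595 tilt [-2.e-04 -1.e-04 -1.e+00] 19.45
```

View pics/w22.png

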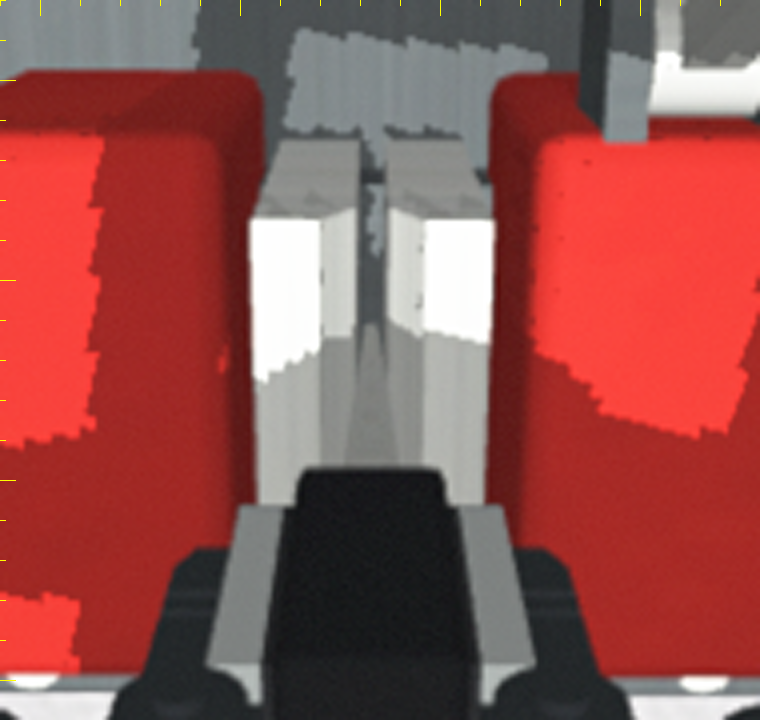

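>>> arm_command(
  commands=[
    [[0, -0.0002, 0.001], [0, 0, 0], -1],
    [[0, 0, 0], [0, 0, 0], -1],
    [[0, 0, 0], [0, 0, 0], -1],
  ],
)

```text
time_s: 19.8
ee_pos: [0.5775, 0.1348, 0.1186]
tool_rot: [[-0.964, -0.266, 0.0], [-0.266, 0.964, 0.0], [-0.0, 0.0, -1.0]]
ft_force: [-0.2, -1.0, 1.1]
grip_width: 0.204
```

```bash
python3 st.py
```

```text
z [0.5775 0.1348 0.1186] F tool [ 0.42 -0.9  -1.07] M [ 0.067 -0.029  0.001] 0.20361810410714054 tilt [-5.e-04  2.e-04 -1.e+00] 19.8
```

>>> arm_command(
  commands=[
    [[0, 0, 0.001], [0, 0, 0], -1],
    [[0, 0, 0], [0, 0, 0], -1],
    [[0, 0, 0], [0, 0, 0], -1],
  ],
)

```text
time_s: 20.1
ee_pos: [0.5776, 0.1348, 0.1178]
tool_rot: [[-0.964, -0.266, 0.001], [-0.266, 0.964, 0.0], [-0.001, 0.0, -1.0]]
ft_force: [0.5, 0.0, 3.9]
grip_width: 0.209
```

```bash
python3 st.py
```

```text
z [0.5776 0.1348 0.1178] F tool [-0.52 -0.11 -3.89] M [ 0.013  0.053 -0.005] 0.20911438999097676 tilt [-9.e-04  1.e-04 -1.e+00] 20.1
```

>>> arm_command(
  commands=[
    [[0, 0, 0], [0, 0, 0], -1],
    [[0, 0, 0], [0, 0, 0], -1],
    [[0, 0, 0], [0, 0, 0], -1],
    [[0, 0, 0], [0, 0, 0], -1],
    [[0, 0, 0], [0, 0, 0], -1],
  ],
)

```text
time_s: 20.6
ee_pos: [0.5776, 0.1348, 0.1178]
tool_rot: [[-0.964, -0.266, 0.001], [-0.266, 0.964, 0.0], [-0.001, 0.0, -1.0]]
ft_force: [-0.8, -0.1, 4.9]
grip_width: 0.208
```

```bash
python3 st.py;python3 - <<'E'
from lev import *
c=viewer.capture("side");crop(c["img"],200,110,110,110,6,"pics/s23.png")
c=viewer.capture("wrist");cv2.imwrite("pics/w23.png",c["img"][:,:,::-1])
for t in(1,1.1,1.2,1.25): print(t,proj(c,knob(t)).round(1))
E
python3 st.py
```

```text
z [0.5776 0.1348 0.1178] F tool [ 0.82  0.14 -4.9 ] M [-0.011  0.031 -0.016] 0.20796753415499322 tilt [-9.e-04  2.e-04 -1.e+00] 20.6
1 [[407.4  70.8]]
1.1 [[408.6  84.8]]
1.2 [[409.2  99.8]]
1.25 [[409.3 107.6]]
z [0.5776 0.1348 0.1179] F tool [ 0.37  0.21 -4.81] M [-0.036  0.065 -0.016] 0.20295170926730674 tilt [-1.e-03  2.e-04 -1.e+00] 20.7
```

View pics/s23.png

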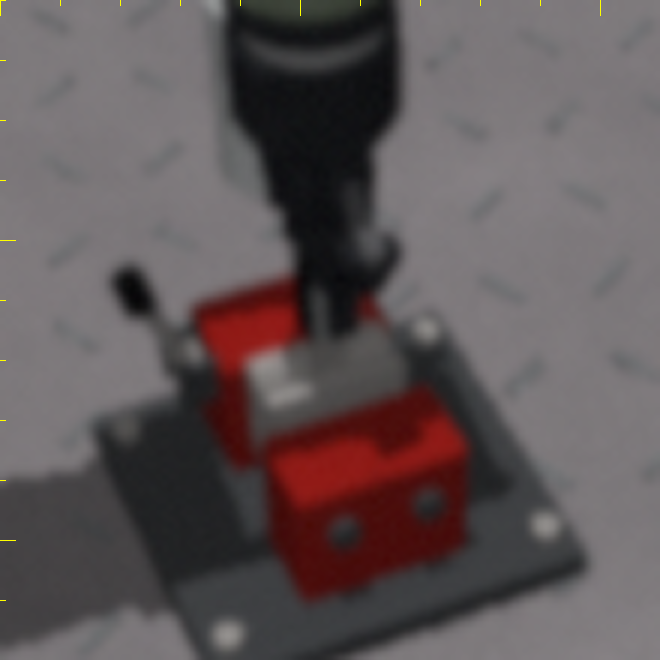

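View pics/w23.png

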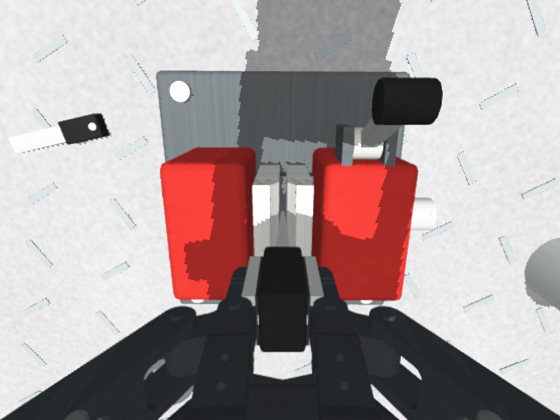

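```bash
python3 -c "
from cell import ticket
print(ticket.job_done())"
```

```text
the job is handed in; nothing more can be done
None
```

The gauge is held by its handle in the vice slot, snug against both plates, with the lever up. I handed the job in at about 20.7 s of the 72 s allowed; no verdict was reported.

**What I did:** I pinched the lever knob and swung it up to its stop. It slipped in the fingers, so I re-gripped it once. I then took the gauge from its stand, not the two loose look-alikes on the bench. I lowered it between the plates in 1 to 3 mm steps until it seated.

**Last checks:**
- **Lever:** in the last wrist picture the knob is at (407,101), which puts it at about 1.2 rad.
- **Fit:** the upward push on the gauge has risen about 7 N from its free-hanging value and is steady. The sideways force is about 0.2 N, so both plates appear about equally loaded. I could not measure the force on each plate directly.
- **Depth and tilt:** the tip works out to about 41 mm below the mouth, and the tool tilt is under 0.1 degrees.
- **Bystanders:** I did not touch the jar, can or collar, but I took no final measurement of their positions.

**What disagreed:**
- **Fingertips:** they sit about 20 to 30 mm farther back than the stated tool frame. My first pinch closed on nothing above the knob. I corrected for this using the wrist pictures.
- **Vice position:** the top and wrist cameras differ by about 2 mm, and the wrist fit wanted an 8 mm height shift, so I did the final centring on the blade and slot within the wrist pictures.

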